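Stand the curing light on its charger

ROBOT

A 6-joint arm with a two-finger parallel gripper is mounted at the origin on the work surface. World frame = base frame: x ahead of the robot, y to its left, z up, the work surface at z = 0. Lengths are in mm, angles in rad, forces in N, time in s.
With the tool pointing down it reaches from about 350 to 925 mm from the base axis. Payload 6.4 kg.
Tool frame: the origin (TCP) lies midway between the tips of the shut fingers; the grasp point (between the pads) lies 19 mm behind it (ctrl.grip_depth is the y of the grasp point in the tool frame, in mm); y points along the fingers, z is the direction in which the jaws open and shut, and the axes are right-handed (so a half turn about y gives the same grasp; the last joint's range is limited). The gripper opens to 94 mm and grips with 3 to 60 N. Pads are 16 mm wide; open, the fingers measure 119 mm over their backs; the gripper's body (75 mm by 177 mm) begins 78 mm behind the grasp point.
Start: joints at [0.932, 0.245, 1.558, -0, 1.339, -0.174], TCP at [291.358, 581.055, 205.455] pointing down, gripper open.
Joint ranges: [-3.13, 3.13], [-1.02, 2.26], [0.13, 2.54], [-0.95, 4.09], [0.21, 2.88], [-2.74, 2.74]. Speed limits (rad/s): [2.57, 2.57, 3.14, 3.14, 3.14, 3.14].

INTERFACE

Orientations are given as a 3x3 rotation matrix whose columns are the frame's x, y, z axes.
In Python, from rig import readout, camera, ticket, ctrl gives the robot as it stands.
- The arm moves only by the tool move_arm, never from a script. Its argument "steps" is text: rows parted by semicolons, each of 7 numbers parted by spaces: the shift along the world's x, y, z in m, then the turn, a rotation vector about the world's x, y, z in degrees, then the opening, from 0 (shut) to 1 (fully open). In form: x y z wx wy wz fingers; .... A call has 1 to 8 rows; each row shifts and turns the pose as measured when the row begins; what a row does not reach is not made up. A row lasts 1/12 s, in which the tool goes at most 41.7 mm and 7.16 degrees, less where a joint would pass 70% of its speed; a pose out of reach is approached as far as the arm can. A call is refused whole if a number of a shift passes 0.0417 or a number of a turn 7.16, either way. A call with a gripper value outside its range is refused whole. The fingers move at their own pace and stop on an object; the grip force is fixed at half the most. Time passes only in rows, so rows that do not move let the fingers close. It gives the time, the measured TCP pose, the force and the opening at its end, in the units of the state.
- readout.sense(): the state, without advancing time (a new reading comes with each control period).
- camera(name): name is "scene" or "top"; returns a dict with "image" (480x640x3 uint8, red, green, blue), "fx", "fy", "cx", "cy" (pixels), "k1" (the pictures are not rectified: a ray, as slopes to the right and down, at radius r is drawn at 1 + k1 r^2 times it, then the intrinsics apply), "R" (3x3) and "t" (3): a world point X has camera coordinates R X + t. Camera axes: x right, y down, z forward; pixel columns grow to the right and rows downward; lengths in mm; the calibration is good to about 2 mm. A picture is of the moment at which its call begins. There is no depth.
- ticket.job_done(): hands the job in, once; it reports no verdict.
The state is a dict: "t": time; "q": joint angles; "qd": joint speeds; "tau": joint torques, N m; "position": TCP position; "ee_rot": TCP orientation; "wrist_force": force on the tool from outside, world axes, zero at the start; "torque": the same for the moment, N m; "opening": opening from 0.0 (shut) to 1.0 (fully open).
Only numpy, scipy, OpenCV 4.12 (cv2) and the standard library are available. Lean on these libraries where they do the work, as an engineer would, in place of code of your own. Each camera call takes 0.05 s, during which the arm holds its last target.

TASK

Put the curing light that lies on the bench back on charge. First lay it in the inclined rest, foot down and fully home against the stop, and let go of it there so that you can regrip it at a new angle; then stand it upright on the charger, its foot centred on the steel pad and square with it. Lower it until it stands before you let go, do not drop it onto the charger, and do not disturb the other things on the bench.

Things in the scene. Friction and masses are not known exactly. Their poses are not given: they have to be found in the camera images.
- light: Cordless curing light, a rigid wand 165 mm long, 0.13-0.25 kg, lying on the bench: white square handle 28 x 28 x 120 mm with one flat end (the foot), a thin round tip at the other. Origin on the handle's axis, 60 mm from the foot, 14 mm above the bench when lying. Own x: foot to tip; y, z square to its faces. It lies with the tip to the robot's left, within 45 degrees.
- light_foot (a point): centre of the wand's flat foot end; same axes as the wand. Centre of mass about 62 mm from the foot
- light_tip (a point): far end of the wand's tip, 165 mm from the foot. From the handle: aluminium collar 22 mm wide, 12 mm long, then a black tube 10 mm wide, 33 mm long
- rest: Inclined rest, fixed: base plate 150 x 80 x 8 mm, origin under its centre. A ramp 100 mm long, 20 mm wide (narrower than the wand, so fingers can straddle both) climbs at 45 degrees to own +x, which points to the robot's left within 25 degrees. A stop plate square to the ramp, 26 mm high, closes its lower end. The wand lies on the ramp, foot down on the stop, tip up.
- rest_seat (a point): where the centre of the wand's foot is when it is home: 14 mm out from the ramp, on the stop's face, 38 mm above the bench; axes as the rest. A seated wand's axis runs along (1, 0, 1)/sqrt 2. Two side cheeks run 36 mm up from the stop, 28 mm high, 36 mm apart inside, 46 mm outside; above them the sides are open. Friction can keep the wand from sliding home.
- charger: The charger, fixed to the bench: low grey plate 100 x 75 x 10 mm (long along own x), origin under its centre. In its middle a flat square steel contact pad, 34 x 34 mm, sides along own x and y, top 15 mm above the bench, without rim.
- charger_pad (a point): centre of the top of the contact pad; same axes as the charger
- model: a plaster dental model, 62 x 58 x 26 mm, loose; origin under its centre; a bystander
- brush: a small brush, 150 mm long, lying loose; origin under it; a bystander
- bowl: a small round rubber mixing bowl, 52 mm wide, 30 mm high, loose; origin under its centre; a bystander
- pot: a small lidded ceramic pot, 42 mm wide, 35 mm high, loose; origin under its centre; a bystander
- jar: a closed glass jar with a black cap, 68 mm wide, 110 mm high, loose; origin under its centre; a bystander
- beaker: a clear plastic beaker, 56 mm wide, 75 mm high, loose; origin under its centre; a bystander
- spatula: a mixing spatula, 190 mm long, lying loose; origin under it; a bystander
There are look-alikes about, which are no part of the job. Of the things shaped like the charger, the grey one is meant.

How it is judged:
By the outcome, as a careful person would: the job done as asked, in the order asked, and still so for the second after the job is handed in, with the robot touching nothing.
It also fails if it takes over 62 s, if anything falls off the work surface, if the arm or the gripper's body presses on something with over 40 N, if the wrist force passes 120 N, or if a joint passes its speed limit or range.

## Working session

There is one attempt and no reset: what is moved stays moved. The work goes in short steps, Python scripts to look and compute and a tool call to move; the robot and the scene stay as the last step left them, time stands still between calls to the robot, and variables do not carry over. Pictures are saved under pics/ and viewed, and the job is handed in when it is done.

Besides the shell and the picture viewer there is one more tool, called after "Call:" as name(argument=value, ...), one argument or row to a line, values as JSON. move_arm: Moves the arm, as the interface text tells. Its arguments: {"type":"object","properties":{"steps":{"type":"string"}},"required":["steps"]}

```bash
ls; mkdir -p pics
python3 - <<'E'
from rig import readout, camera, ticket, ctrl
import cv2, json
s=readout.sense(); print(s); print(ctrl.grip_depth)
for n in("scene","top"):
    c=camera(n); cv2.imwrite(f"pics/{n}0.png",c["image"][:,:,::-1]); print(n,{k:v for k,v in c.items() if k!="image"})
E
```

```text
pics
{'t': 0.0, 'q': array([ 9.31884660e-01,  2.45829597e-01,  1.55900855e+00,  1.98795227e-07,
        1.33869801e+00, -1.74079502e-01]), 'qd': array([0.00203318, 0.00034983, 0.00064233, 0.00021741, 0.00067085,
       0.00100052]), 'tau': array([-1.96650144e-04, -4.15839565e+01, -3.14605701e+01,  6.84562046e-02,
        3.32961918e-02, -1.69599775e-04]), 'position': array([290.99404975, 580.54886119, 204.33837938]), 'ee_rot': array([[ 8.93896598e-01, -1.15910494e-03,  4.48271712e-01],
       [-4.48273084e-01, -1.56001669e-03,  8.93895301e-01],
       [-3.36807101e-04, -9.99998111e-01, -1.91408916e-03]]), 'wrist_force': array([0.52033243, 0.33977893, 0.39366889]), 'torque': array([ 0.00619056, -0.00718422, -0.03929049]), 'opening': 0.9993241645329084}
-18.8
scene {'fx': 526.4890419922518, 'fy': 526.4890419922518, 'cx': 314.07412749948566, 'cy': 238.00923666837699, 'k1': 0.03602985489514433, 'R': array([[ 0.50566282,  0.86256347, -0.01701104],
       [ 0.54182375, -0.33285527, -0.77177354],
       [-0.67136588,  0.3810402 , -0.63566991]]), 't': array([-330.31258649, -244.97127157, 1708.2505461 ])}
top {'fx': 444.85358085821343, 'fy': 444.85358085821343, 'cx': 312.34485772117966, 'cy': 242.30303930072586, 'k1': -0.042997165579710395, 'R': array([[-0.01361875, -0.99978586,  0.01558093],
       [-0.99419041,  0.01187535, -0.10697849],
       [ 0.10677056, -0.01694732, -0.99413924]]), 't': array([ 61.7148547 , 580.52497626, 931.57369196])}
```

View pics/scene0.png

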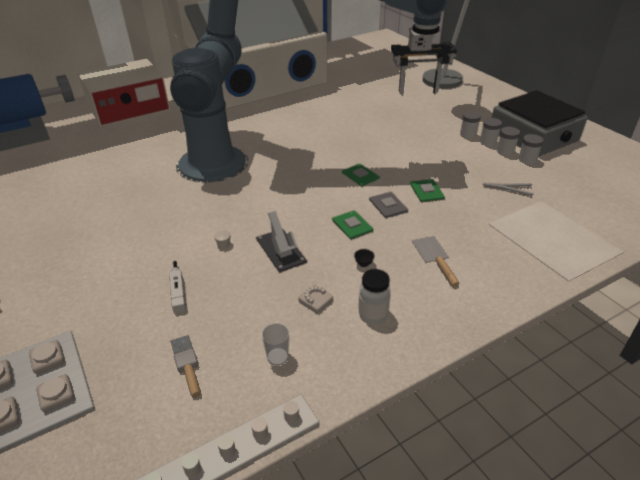

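View pics/top0.png

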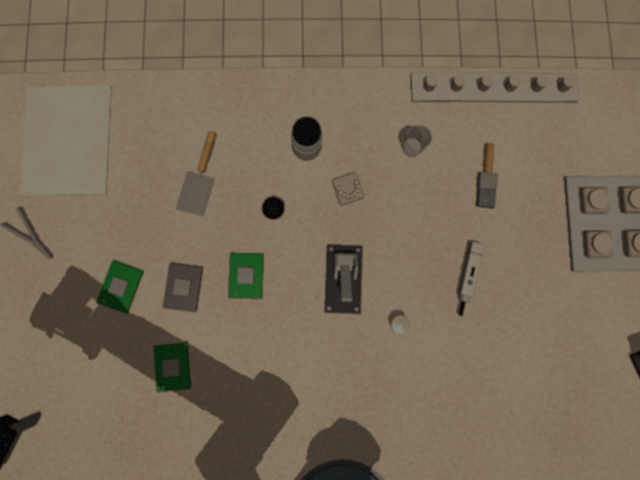

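Run:
```python
import cv2
a=cv2.imread("pics/top0.png");b=cv2.imread("pics/scene0.png")
f=lambda im,x,y,w,h,k:cv2.resize(im[y:y+h,x:x+w],None,fx=k,fy=k,interpolation=cv2.INTER_CUBIC)
cv2.imwrite("pics/c1.png",f(a,315,230,180,100,4.4)); cv2.imwrite("pics/c2.png",f(b,150,195,190,130,4.2)); cv2.imwrite("pics/c3.png",f(a,80,230,200,130,4))
```

```text
(no output)
```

View pics/c1.png

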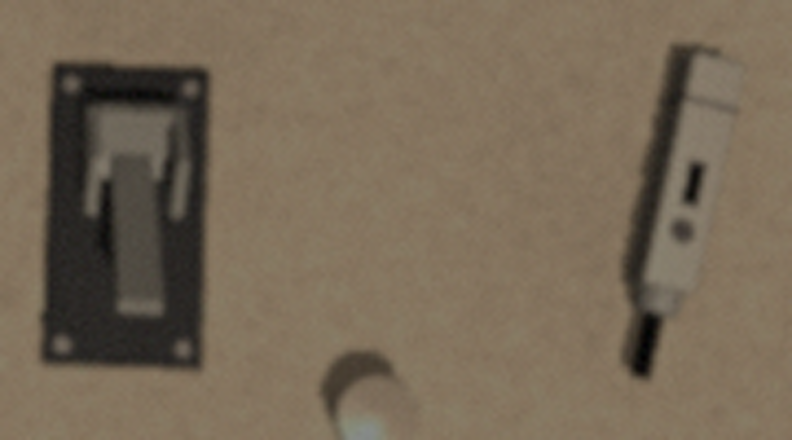

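View pics/c2.png

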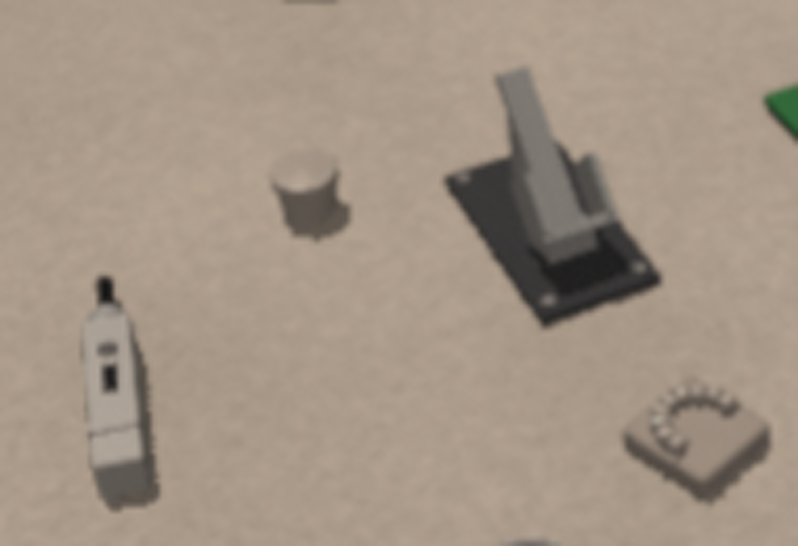

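View pics/c3.png

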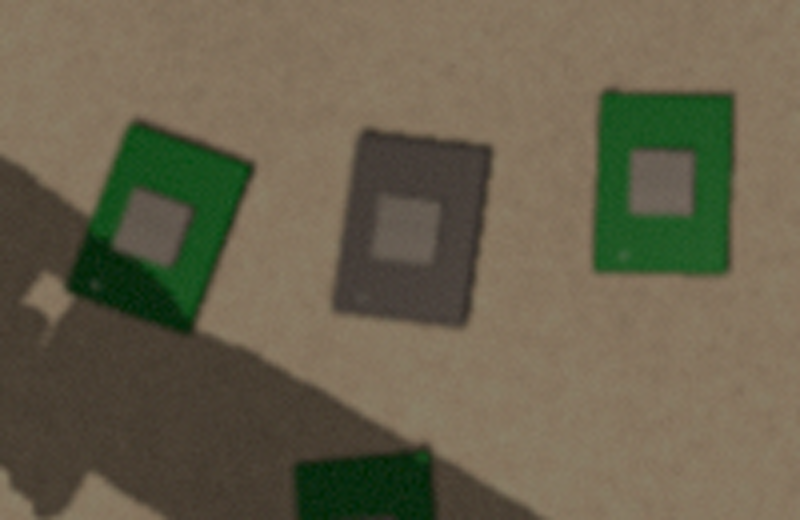

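```bash
cat > h.py <<'E'
import numpy as np, cv2
from scipy.optimize import least_squares
from scipy.spatial.transform import Rotation as Ro
from rig import camera, readout
CAM=dict(
scene=dict(f=526.4890419922518,c=np.array([314.07412749948566,238.00923666837699]),k=0.03602985489514433,R=np.array([[ 0.50566282,0.86256347,-0.01701104],[0.54182375,-0.33285527,-0.77177354],[-0.67136588,0.3810402,-0.63566991]]),t=np.array([-330.31258649,-244.97127157,1708.2505461])),
top=dict(f=444.85358085821343,c=np.array([312.34485772117966,242.30303930072586]),k=-0.042997165579710395,R=np.array([[-0.01361875,-0.99978586,0.01558093],[-0.99419041,0.01187535,-0.10697849],[0.10677056,-0.01694732,-0.99413924]]),t=np.array([61.7148547,580.52497626,931.57369196])))
def proj(n,X):
    c=CAM[n]; p=np.atleast_2d(X)@c['R'].T+c['t']; s=p[:,:2]/p[:,2:]
    return s*(1+c['k']*(s**2).sum(1,keepdims=True))*c['f']+c['c']
def ray(n,uv,z):
    c=CAM[n]; d=(np.array(uv,float)-c['c'])/c['f']; s=d.copy()
    for _ in range(10): s=d/(1+c['k']*(s**2).sum())
    v=c['R'].T@np.array([s[0],s[1],1]); o=-c['R'].T@c['t']
    return o+v*(z-o[2])/v[2]
def crop(im,x,y,w,h,k,name,segs=[]):
    """segs: list of Nx2 polylines (pixels)"""
    o=cv2.resize(im[y:y+h,x:x+w],None,fx=k,fy=k,interpolation=cv2.INTER_CUBIC)
    for s,col in segs:
        p=((np.array(s)+.5-[x,y])*k-.5)
        cv2.polylines(o,[np.round(p*16).astype(np.int32)],False,col,1,cv2.LINE_AA,4)
    cv2.imwrite(name,o)
def zrot(a): c,s=np.cos(a),np.sin(a); return np.array([[c,-s,0],[s,c,0],[0,0,1.]])
def box(x0,x1,y0,y1,z0,z1):
    P=np.array([[x,y,z] for x in(x0,x1) for y in(y0,y1) for z in(z0,z1)],float)
    E=[(i,j) for i in range(8) for j in range(i+1,8) if (P[i]!=P[j]).sum()==1]
    return [P[[i,j]] for i,j in E]
def pose(p): return zrot(p[2]),np.array([p[0],p[1],0])
LIGHT=box(-60,60,-14,14,-14,14)+box(60,72,-11,11,-11,11)+box(72,105,-5,5,-5,5)
CH=box(-50,50,-37.5,37.5,10,10.01)+box(-17,17,-17,17,15,15.01)
u=np.array([1,0,1])/2**.5; n=np.array([-1,0,1])/2**.5
def rest():
    L=box(-75,75,-40,40,0,8); return L
E
python3 - <<'E'
from h import *
f=lambda P,k,x,y:[((a+.5)/k-.5+x,(b+.5)/k-.5+y) for a,b in P]
def fit(model,obs,p0):
    def r(p):
        R,t=pose(p); return np.concatenate([(proj(n,np.array(m)@R.T+t)-np.array(o)).ravel() for n,m,o in obs])
    s=least_squares(r,p0,x_scale=[1,1,.01]); print(s.x, np.abs(s.fun).round(1)); return s.x
a=cv2.imread("pics/top0.png");b=cv2.imread("pics/scene0.png")
# rest: own +x toward -X world
def lab(p,n): return p
R_=fit(0,[("top",[(-75,40,8),(-75,-40,8),(75,-40,8),(75,40,8)],f([(208,69),(54,65),(43,360),(200,368)],4.4,315,230)) ] ,[480,-20,np.pi]) if 0 else None
top=[(54,65),(208,69),(200,368),(43,360)]
# own x=-X, own y=-Y(right). TL: -x, -y
R_=fit(0,[("top",[(-75,-40,8),(-75,40,8),(75,40,8),(75,-40,8)],f(top,4.4,315,230))],[480,-20,np.pi])
fit(0,[("scene",[(-75,40,8),(-75,-40,8)],f([(545,322),(660,278)],4.2,150,195))],R_)
L=fit(0,[("top",[(-60,-14,28),(-60,14,28),(105,0,14)],f([(695,50),(743,66),(640,375)],4.4,315,230))],[480,-250,np.pi])
C=fit(0,[("top",[(50,37.5,10),(50,-37.5,10),(-50,-37.5,10),(-50,37.5,10),(17,17,15),(17,-17,15),(-17,-17,15),(-17,17,15)],f([(365,131),(491,148),(463,326),(334,310),(375,194),(440,200),(436,264),(371,258)],4,80,230))],[480,300,0])
def segs(n,M,p,dz=0,col=(0,0,255)):
    R,t=pose(p); return [(proj(n,(np.array(s)+[0,0,dz])@R.T+t),col) for s in M]
crop(a,330,235,40,85,7,"pics/o1.png",segs("top",rest(),R_))
crop(a,450,232,45,90,6.5,"pics/o2.png",segs("top",LIGHT,L,14))
crop(a,155,255,60,65,8,"pics/o3.png",segs("top",CH,C))
crop(b,365,180,50,45,8,"pics/o4.png",segs("scene",CH,C))
crop(b,160,255,35,60,9,"pics/o5.png",segs("scene",LIGHT,L,14))
crop(b,250,205,60,70,8,"pics/o6.png",segs("scene",rest(),R_))
def cat(names,o):
    ims=[cv2.imread(x) for x in names]; H=max(i.shape[0] for i in ims)
    cv2.imwrite(o,np.hstack([cv2.copyMakeBorder(i,0,H-i.shape[0],0,8,0) for i in ims])[:600,:800])
cat(["pics/o1.png","pics/o3.png"],"pics/p1.png");cat(["pics/o2.png","pics/o5.png"],"pics/p2.png");cat(["pics/o4.png"],"pics/p3.png");cat(["pics/o6.png"],"pics/p4.png")
E
```

```text
[503.22446306 -13.16242439   3.08895621] [0.5 0.7 0.5 0.1 0.4 0.2 0.5 0.6]
[505.85142785 -16.95746526   3.13654025] [0.5 0.4 0.5 0.4]
[ 519.1772326  -293.92402436    2.8742606 ] [0.5 0.2 0.8 0.6 0.3 0.8]
[ 4.89111970e+02  3.39534324e+02 -1.36453037e-01] [2.  0.4 0.2 0.4 0.5 0.7 1.3 0.4 1.7 0.1 0.9 0.3 0.4 0.1 0.4 0.5]
```

View pics/p1.png

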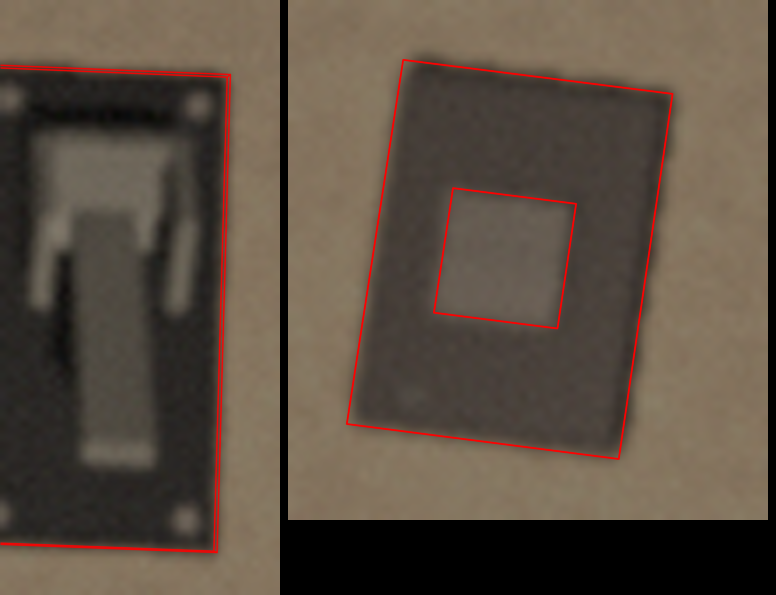

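View pics/p2.png

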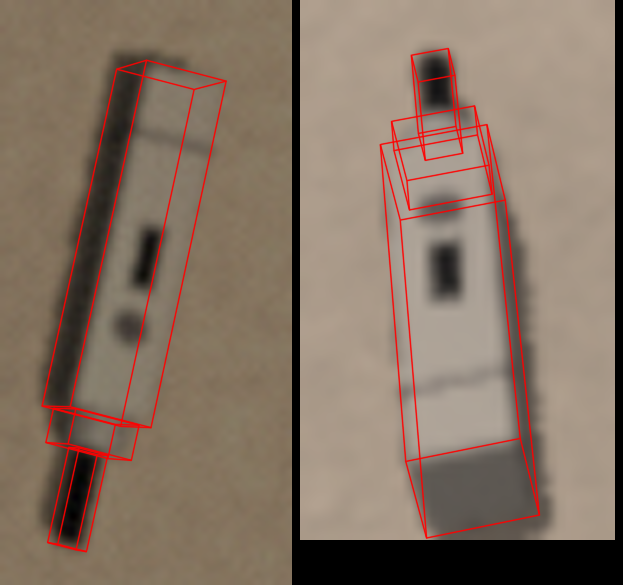

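View pics/p3.png

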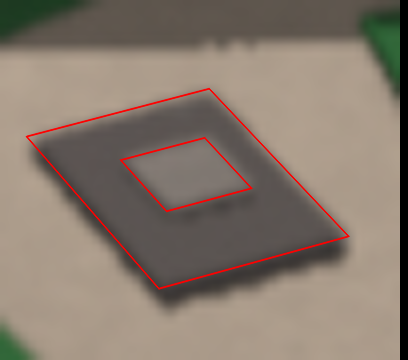

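View pics/p4.png

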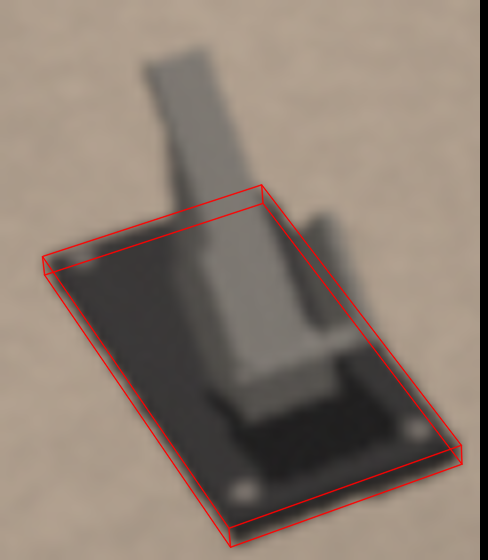

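```bash
cat >> h.py <<'E'
def toolR(d,z):
    d=np.array(d,float);d/=np.linalg.norm(d); z=np.array(z,float); z-=d*(z@d); z/=np.linalg.norm(z)
    return np.column_stack([np.cross(d,z),d,z])
def head(a): return np.array([np.cos(a),np.sin(a),0])
def go(P,R):
    s=readout.sense(); dp=np.array(P)-s['position']; rv=Ro.from_matrix(R@s['ee_rot'].T).as_rotvec(degrees=True)
    print('t',round(s['t'],2),'pos',s['position'].round(1),'q',s['q'].round(2),'F',s['wrist_force'].round(1),'op',round(s['opening'],3))
    n=max(np.abs(dp).max()/41.7,np.abs(rv).max()/7.16,np.linalg.norm(dp)/41.7)
    print('dp mm',dp.round(1),'rv',rv.round(2),'rows',round(n,2))
# tool with wand heading a (tip dir), tilt th from vertical toward the foot side(+)
def tool(a,thdeg):
    th=np.deg2rad(thdeg); d=-np.sin(th)*head(a)-np.cos(th)*np.array([0,0,1]); return toolR(d,-np.array([-np.sin(a),np.cos(a),0]))
E
python3 - <<'E'
from h import *
R=tool(2.874,30); d=R[:,1]; P=np.array([513.6,-291.5,8])
print(d); go(P-100*d,R)
E
```

```text
[ 0.48220511 -0.13220527 -0.8660254 ]
t 0.1 pos [291.  580.6 204.5] q [ 0.93  0.25  1.56 -0.    1.34 -0.17] F [-0.   0.  -0.6] op 0.994
dp mm [ 174.3 -858.9 -109.9] rv [-10.68 -28.1   11.06] rows 21.18
```

Call:
move_arm(
  steps="0.008 -0.039 0 -0.5 -1.3 0.5 1;0.008 -0.039 0 -0.5 -1.3 0.5 1;0.008 -0.039 0 -0.5 -1.3 0.5 1;0.008 -0.039 0 -0.5 -1.3 0.5 1;0.008 -0.039 0 -0.5 -1.3 0.5 1;0.008 -0.039 0 -0.5 -1.3 0.5 1;0.008 -0.039 0 -0.5 -1.3 0.5 1;0.008 -0.039 0 -0.5 -1.3 0.5 1",
)

```text
t: 0.77
position: [352.7, 259.7, 197.4]
ee_rot: [[0.91, 0.184, 0.372], [-0.364, -0.073, 0.928], [0.198, -0.98, 0.001]]
wrist_force: [0.7, -0.7, 1.0]
opening: 0.998
```

Call:
move_arm(
  steps="0.008 -0.039 0 -0.5 -1.3 0.5 1;0.008 -0.039 0 -0.5 -1.3 0.5 1;0.008 -0.039 0 -0.5 -1.3 0.5 1;0.008 -0.039 0 -0.5 -1.3 0.5 1;0.008 -0.039 0 -0.5 -1.3 0.5 1;0.008 -0.039 0 -0.5 -1.3 0.5 1;0.008 -0.039 0 -0.5 -1.3 0.5 1;0.008 -0.039 0 -0.5 -1.3 0.5 1",
)

```text
t: 1.43
position: [414.1, -65.4, 195.5]
ee_rot: [[0.878, 0.377, 0.296], [-0.268, -0.126, 0.955], [0.397, -0.918, -0.009]]
wrist_force: [0.8, 1.0, 0.0]
opening: 1.0
```

Run:
```python
from h import *
R=tool(2.874,30); d=R[:,1]; P=np.array([513.6,-291.5,8])
go(P-100*d,R)
```

```text
t 1.43 pos [414.1 -65.4 195.5] q [-0.47 -0.68  2.4   0.07  1.02 -1.77] F [0.8 1.  0. ] op 1.0
dp mm [  51.3 -212.9 -100.9] rv [-1.35 -6.48  1.9 ] rows 5.78
```

Call:
move_arm(
  steps="0.0073 -0.0304 -0.014 -0.2 -1 0.3 1;0.0073 -0.0304 -0.014 -0.2 -1 0.3 1;0.0073 -0.0304 -0.014 -0.2 -1 0.3 1;0.0073 -0.0304 -0.014 -0.2 -1 0.3 1;0.0073 -0.0304 -0.014 -0.2 -1 0.3 1;0.0073 -0.0304 -0.014 -0.2 -1 0.3 1;0.0073 -0.0304 -0.014 -0.2 -0.5 0.1 1;0 0 0 0 0 0 1",
)

```text
t: 2.1
position: [463.1, -297.6, 93.5]
ee_rot: [[0.824, 0.492, 0.28], [-0.239, -0.146, 0.96], [0.513, -0.858, -0.003]]
wrist_force: [0.2, 0.6, -0.0]
opening: 0.998
```

Run:
```python
from h import *
R=tool(2.874,30); d=R[:,1]; P=np.array([513.6,-291.5,8])
go(P-100*d,R); go(P,R)
a=camera("top")["image"][:,:,::-1].copy(); b=camera("scene")["image"][:,:,::-1].copy()
crop(a,400,200,140,140,5.5,"pics/g1a.png"); crop(b,110,180,130,140,4.2,"pics/g1b.png")
```

```text
t 2.1 pos [ 463.1 -297.6   93.5] q [-0.94 -0.12  2.24  0.55  0.65 -2.61] F [ 0.2  0.6 -0. ] op 0.998
dp mm [ 2.2 19.3  1.1] rv [0.4  0.78 0.94] rows 0.47
t 2.1 pos [ 463.1 -297.6   93.5] q [-0.94 -0.12  2.24  0.55  0.65 -2.61] F [ 0.2  0.6 -0. ] op 0.998
dp mm [ 50.5   6.1 -85.5] rv [0.4  0.78 0.94] rows 2.39
```

View pics/g1b.png

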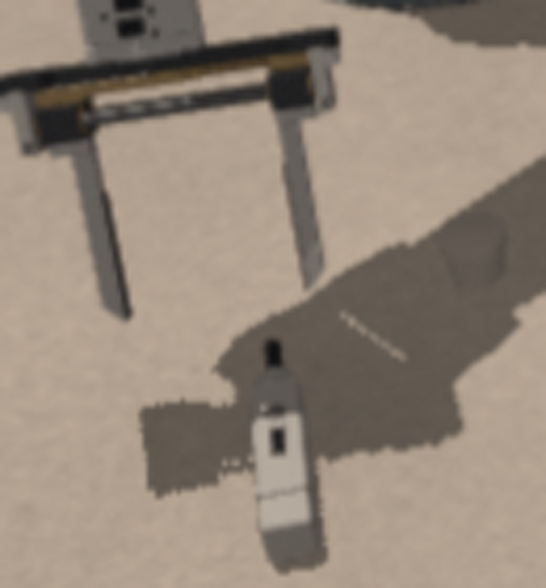

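Call:
move_arm(
  steps="0.002 0.019 0 0.4 0.8 0.9 1;0.0145 -0.004 -0.026 0 0 0 1;0.0145 -0.004 -0.026 0 0 0 1;0.008 -0.002 -0.014 0 0 0 1;0 0 0 0 0 0 1",
)

```text
t: 2.62
position: [507.5, -282.6, 39.3]
ee_rot: [[0.83, 0.495, 0.256], [-0.214, -0.141, 0.967], [0.514, -0.857, -0.011]]
wrist_force: [-0.3, 0.2, -0.3]
opening: 1.002
```

Run:
```python
from h import *
R=tool(2.874,30); d=R[:,1]; P=np.array([513.6,-291.5,8])
go(P,R)
a=camera("top")["image"][:,:,::-1].copy(); b=camera("scene")["image"][:,:,::-1].copy()
crop(a,410,220,110,110,5,"pics/g2a.png"); crop(b,120,200,110,130,4.5,"pics/g2b.png")
```

```text
t 2.62 pos [ 507.5 -282.6   39.3] q [-0.84  0.07  2.19  0.62  0.49 -2.65] F [-0.3  0.2 -0.3] op 1.002
dp mm [  6.1  -8.9 -31.3] rv [ 0.87  0.76 -0.5 ] rows 0.79
```

View pics/g2b.png

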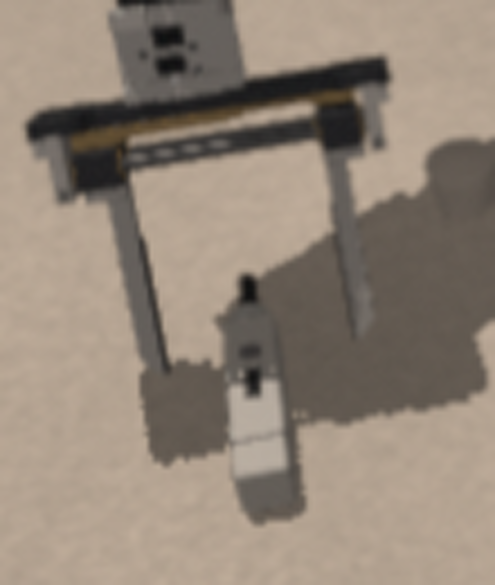

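View pics/g2a.png

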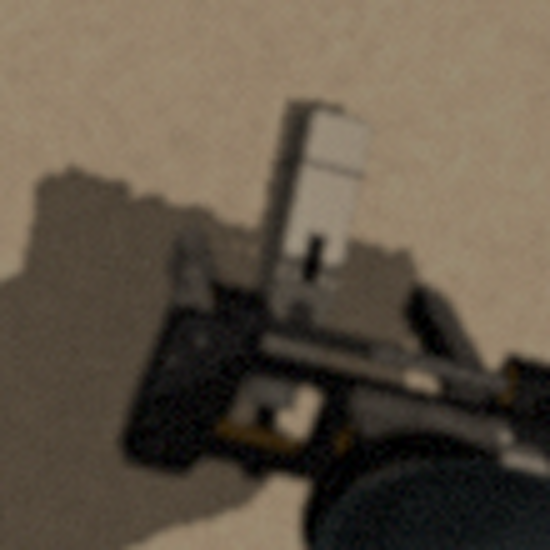

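Call:
move_arm(
  steps="0.003 -0.0045 -0.015 0.4 0.4 -0.2 1;0.003 -0.0045 -0.013 0.4 0.4 -0.2 1;0 0 -0.001 0 0 0 1;0 0 0 0 0 0 1",
)

```text
t: 3.05
position: [515.6, -292.8, 19.9]
ee_rot: [[0.832, 0.49, 0.26], [-0.22, -0.14, 0.965], [0.51, -0.86, -0.008]]
wrist_force: [0.0, -0.1, 0.8]
opening: 1.0
```

Run:
```python
from h import *
R=tool(2.874,30); d=R[:,1]; P=np.array([513.6,-291.5,8])
go(P,R)
```

```text
t 3.05 pos [ 515.6 -292.8   19.9] q [-0.84  0.15  2.15  0.65  0.46 -2.69] F [ 0.  -0.1  0.8] op 1.0
dp mm [ -2.    1.3 -11.9] rv [ 0.64  0.51 -0.24] rows 0.29
```

Call:
move_arm(
  steps="-0.001 0.001 -0.009 0.2 0.3 0 1;0 0 -0.001 0 0 0 1",
)

```text
t: 3.22
position: [515.1, -292.1, 12.6]
ee_rot: [[0.833, 0.489, 0.26], [-0.22, -0.139, 0.966], [0.508, -0.861, -0.009]]
wrist_force: [0.4, 0.7, -1.3]
opening: 1.002
```

Run:
```python
from h import *
R=tool(2.874,30); d=R[:,1]; P=np.array([513.6,-291.5,8])
go(P,R)
```

```text
t 3.22 pos [ 515.1 -292.1   12.6] q [-0.84  0.16  2.15  0.67  0.45 -2.7 ] F [ 0.4  0.7 -1.3] op 1.002
dp mm [-1.5  0.6 -4.6] rv [ 0.63  0.38 -0.27] rows 0.12
```

Call:
move_arm(
  steps="0 0 -0.004 0 0 0 1;0 0 -0.001 0 0 0 0;0 0 0 0 0 0 0;0 0 0 0 0 0 0;0 0 0 0 0 0 0;0 0 0 0 0 0 0;0 0 0 0 0 0 0;0 0 0 0 0 0 0",
)

```text
t: 3.88
position: [515.0, -292.0, 8.6]
ee_rot: [[0.832, 0.49, 0.26], [-0.219, -0.14, 0.966], [0.509, -0.86, -0.01]]
wrist_force: [-0.3, 0.3, -0.1]
opening: 0.539
```

Run:
```python
from h import *
R=tool(2.874,30); d=R[:,1]; P=np.array([513.6,-291.5,8])
go(P,R)
```

```text
t 3.88 pos [ 515.  -292.     8.6] q [-0.84  0.17  2.15  0.68  0.44 -2.72] F [-0.3  0.3 -0.1] op 0.539
dp mm [-1.4  0.5 -0.6] rv [ 0.7   0.46 -0.27] rows 0.1
```

Call:
move_arm(
  steps="0 0 0 0 0 0 0;0 0 0 0 0 0 0;0 0 0 0 0 0 0;0 0 0 0 0 0 0;0 0 0 0 0 0 0",
)

```text
t: 4.3
position: [515.2, -292.2, 8.7]
ee_rot: [[0.832, 0.49, 0.26], [-0.219, -0.141, 0.966], [0.51, -0.86, -0.01]]
wrist_force: [0.0, 0.4, 0.4]
opening: 0.295
```

Run:
```python
from h import *
s=readout.sense(); print(s['ee_rot'],s['q'])
R=tool(2.874,30)
go([515,-292,120],R)
```

```text
[[ 0.83208922  0.48994949  0.25995584]
 [-0.21879986 -0.14071761  0.96556987]
 [ 0.50966082 -0.86031858 -0.00988872]] [-0.83978145  0.17031453  2.15428446  0.68473422  0.44249461 -2.72063916]
t 4.3 pos [ 515.2 -292.2    8.7] q [-0.84  0.17  2.15  0.68  0.44 -2.72] F [0.  0.4 0.4] op 0.295
dp mm [ -0.2   0.2 111.3] rv [ 0.72  0.47 -0.27] rows 2.67
```

```bash
cat >> h.py <<'E'
def edgefit(imgs,edges,p0,rng=3.5,iters=6,dof=3):
    """imgs {cam:bgr}, edges [(cam,A,B)] in own coords; p=(x,y,yaw)"""
    G={k:cv2.GaussianBlur(cv2.cvtColor(v,cv2.COLOR_BGR2GRAY).astype(np.float32),(0,0),.8) for k,v in imgs.items()}
    p=np.array(p0,float)
    for it in range(iters):
        R,t=pose(p); M=[]
        for n,A,B in edges:
            A,B=np.array(A,float),np.array(B,float)
            for w in np.linspace(.1,.9,25):
                X=A+(B-A)*w; a,b,c=proj(n,np.array([X,A,B])@R.T+t)
                nn=(c-b)[::-1]*[1,-1]; nn/=np.linalg.norm(nn)
                o=np.arange(-rng,rng+.01,.25); q=a+o[:,None]*nn
                v=cv2.remap(G[n],q[:,0].astype(np.float32)[None],q[:,1].astype(np.float32)[None],cv2.INTER_LINEAR)[0]
                g=np.abs(np.gradient(v)); i=g.argmax()
                if g[i]<1.0: continue
                w_=g*(np.abs(o-o[i])<=1); M.append((n,X,nn,a+nn*(w_@o/w_.sum())))
        def r(p):
            R,t=pose(p); return np.array([(proj(n,(X@R.T+t))[0]-o)@nn for n,X,nn,o in M])
        s=least_squares(r,p,loss='soft_l1',f_scale=.4,x_scale=[1,1,.01]); p=s.x
    return p,len(M),np.median(np.abs(s.fun))
E
python3 - <<'E'
from h import *
I={"top":cv2.imread("pics/top0.png"),"scene":cv2.imread("pics/scene0.png")}
def quad(n,x,y,z): c=[(-x,-y,z),(-x,y,z),(x,y,z),(x,-y,z)]; return [(n,c[i],c[(i+1)%4]) for i in range(4)]
R0=[503.2,-13.2,3.09]
print("rest top",edgefit(I,quad("top",75,40,8),R0))
sc=[("scene",(-75,40,8),(75,40,8)),("scene",(-75,-40,0),(-75,40,0)),("scene",(75,-40,8),(75,40,8))]
sc=[("scene",(-75,40,8),(75,40,8)),("scene",(-75,-40,0),(-75,40,0)),("scene",(-75,-40,8),(-0,-40,8))]
print("rest scene",edgefit(I,sc,R0)); print("rest both",edgefit(I,sc+quad("top",75,40,8),R0))
C0=[489.1,339.5,-.136]
print("ch top",edgefit(I,quad("top",50,37.5,10),C0)); print("pad top",edgefit(I,quad("top",17,17,15),C0))
print("pad scene",edgefit(I,quad("scene",17,17,15),C0)); print("ch scene",edgefit(I,quad("scene",50,37.5,10),C0))
E
```

```text
rest top (array([503.44583426, -12.60601058,   3.09109594]), 100, np.float64(0.215864070652108))
rest scene (array([502.32940031, -14.39208157,   3.095632  ]), 75, np.float64(0.1407544104995084))
rest both (array([503.32391408, -13.189499  ,   3.08520207]), 175, np.float64(0.27143458431030193))
ch top (array([ 4.89569008e+02,  3.38581416e+02, -1.35678542e-01]), 100, np.float64(0.28966824611655984))
pad top (array([ 4.88399085e+02,  3.41065315e+02, -1.40180918e-01]), 100, np.float64(0.18126360481626322))
pad scene (array([ 4.89602769e+02,  3.47117324e+02, -1.62878069e-01]), 98, np.float64(1.128769354063551))
ch scene (array([ 4.96683456e+02,  3.35557106e+02, -1.38520708e-01]), 100, np.float64(0.7543256160507746))
```

Call:
move_arm(
  steps="0 0 0.025 0 0 0 0;0 0 0.03 1.3 4.8 0 0;0 0.005 0.03 1.3 4.8 0 0;0 0.01 0.03 1.3 4.8 0 0",
)

```text
t: 4.63
position: [505.0, -269.7, 106.9]
ee_rot: [[0.931, 0.252, 0.264], [-0.256, -0.064, 0.965], [0.26, -0.966, 0.005]]
wrist_force: [1.4, 0.2, -1.5]
opening: 0.297
```

Run:
```python
from h import *
p=[503.1,-13.3,3.091]; R,t=pose(p)
f=lambda a,b:((a+.5)/4.4-.5+315,(b+.5)/4.4-.5+230)
for nm,uv,z,off in (("rampTop",f(140,300),98.8,80.6),("stopTopInner",f(133,108),46.5,-8.5)):
    own=R.T@(ray("top",uv,z)-t); print(nm,own.round(1),"xs",(own[0]-off).round(1))
# scene: ramp top end, c2 (4.2): top corners of surface approx (497,75),(527,68)
g=lambda a,b:((a+.5)/4.2-.5+150,(b+.5)/4.2-.5+195)
for uv in (g(497,76),g(528,69)):
    own=R.T@(ray("scene",uv,98.8)-t); print("scene top",own.round(1),(own[0]-80.6).round(1))
def M(xs):
    S=np.array([xs,0,38.]); L=[]
    B=S-14*n; y=np.array([0,1,0])
    for w in(-10,10): L.append([B+w*y,B+100*u+w*y])
    L.append([B+100*u-10*y,B+100*u+10*y])
    for w in(-18,18,-23,23): L+= [[B+w*y+28*n,B+w*y+28*n+36*u],[B+w*y+36*u,B+w*y+28*n+36*u]]
    L.append([B-23*y+26*n,B+23*y+26*n]); return L
for xs,nm in((-45,"a"),(-40,"b")):
    ims=[]
    for cam,(x,y,w,h,k) in (("top",(325,235,45,85,7)),("scene",(250,200,60,75,7))):
        im=cv2.imread(f"pics/{cam}0.png")
        crop(im,x,y,w,h,k,"pics/x.png",[(proj(cam,np.array(s)@R.T+t),(0,0,255)) for s in M(xs)])
        i=cv2.imread("pics/x.png"); ims.append(cv2.copyMakeBorder(i,0,600-i.shape[0],0,0,0))
    cv2.imwrite(f"pics/r{nm}.png",np.hstack(ims)[:600,:800])
```

```text
rampTop [40.9 -0.5 98.8] xs -39.7
stopTopInner [-50.3  -1.7  46.5] xs -41.8
scene top [40.3  9.7 98.8] -40.3
scene top [37.8 -9.6 98.8] -42.8
```

View pics/ra.png

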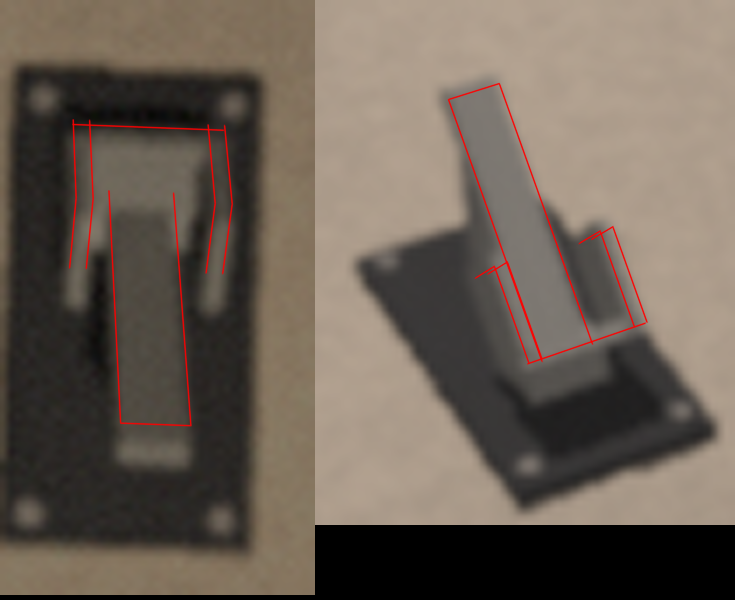

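```bash
cat >> h.py <<'E'
# wand in tool frame from grasp 1
_Rg=np.array([[0.83208922,0.48994949,0.25995584],[-0.21879986,-0.14071761,0.96556987],[0.50966082,-0.86031858,-0.00988872]])
_Pg=np.array([515.15,-292.1,8.65]); _a=np.deg2rad(164.93)
W1R=_Rg.T@zrot(_a)
_f=np.array([519,-293,14])-60*head(_a)
W1p=_Rg.T@(_f-_Pg); W1p[2]=0   # foot in tool frame, centred by jaws
RA=3.091; SEAT=np.array([544.0,-14.9,38.]); 
def wandR(a,el):  # heading a, elevation el deg
    e=np.deg2rad(el); x=head(a)*np.cos(e)+np.array([0,0,np.sin(e)]); y=np.array([-np.sin(a),np.cos(a),0]); return np.column_stack([x,y,np.cross(x,y)])
WS=wandR(RA,45); US=WS[:,0]; NS=WS[:,2]
def tgt(foot,Rw,WR,Wp):
    R=Rw@WR.T; return foot-R@Wp, R
def foot(WR,Wp):
    s=readout.sense(); return s['position']+s['ee_rot']@Wp, s['ee_rot']@WR
E
python3 - <<'E'
from h import *
print(W1p,W1R.round(3)); print(foot(W1R,W1p)[0].round(1))
for o in (SEAT+60*NS+15*US, SEAT+6*NS+15*US): 
    P,R=tgt(o,WS,W1R,W1p); print(P.round(1),R[:,1].round(3)); go(P,R)
E
```

```text
[57.74877813 27.99140809  0.        ] [[-0.86  -0.005  0.51 ]
 [-0.51   0.008 -0.86 ]
 [ 0.    -1.    -0.01 ]]
[ 565.8 -286.3   94.9]
[526.8 -14.1 132.5] [-0.248  0.004 -0.969]
t 4.63 pos [ 505.  -269.7  106.9] q [-0.75  0.03  2.01  0.16  0.88 -2.14] F [ 1.4  0.2 -1.5] op 0.297
dp mm [ 21.9 255.6  25.6] rv [ 3.91 29.21 12.5 ] rows 6.18
[488.7 -12.2  94.3] [-0.248  0.004 -0.969]
t 4.63 pos [ 505.  -269.7  106.9] q [-0.75  0.03  2.01  0.16  0.88 -2.14] F [ 1.4  0.2 -1.5] op 0.297
dp mm [-16.3 257.5 -12.6] rv [ 3.91 29.21 12.5 ] rows 6.2
```

Call:
move_arm(
  steps="0.003 0.02 0.03 0.5 3.7 1.6 0;0.003 0.03 0.02 0.5 3.7 1.6 0;0.003 0.034 0.005 0.5 3.7 1.6 0;0.003 0.034 0.003 0.5 3.7 1.6 0;0.003 0.034 0 0.5 3.7 1.6 0;0.003 0.034 0 0.5 3.7 1.6 0;0.003 0.034 0 0.5 3.7 1.6 0;0.003 0.03 0 0.5 3.7 1.6 0",
)

```text
t: 5.3
position: [531.5, -15.9, 179.7]
ee_rot: [[0.964, -0.263, 0.035], [-0.039, -0.01, 0.999], [-0.263, -0.965, -0.02]]
wrist_force: [1.0, -0.0, -2.1]
opening: 0.294
```

Run:
```python
from h import *
P,R=tgt(SEAT+60*NS+15*US,WS,W1R,W1p); go(P,R)
```

```text
t 5.3 pos [531.5 -15.9 179.7] q [-0.21  0.18  1.71 -0.06  1.52 -1.73] F [ 1.  -0.  -2.1] op 0.294
dp mm [ -4.6   1.8 -47.2] rv [ 0.69 -0.91 -0.5 ] rows 1.14
```

Call:
move_arm(
  steps="-0.002 0.001 -0.02 0.7 -0.9 -0.5 0;-0.002 0.001 -0.02 0 0 0 0;0 0 -0.004 0 0 0 0;0 0 0 0 0 0 0",
)

```text
t: 5.63
position: [528.8, -6.0, 132.4]
ee_rot: [[0.968, -0.251, 0.032], [-0.032, 0.004, 0.999], [-0.251, -0.968, -0.004]]
wrist_force: [0.1, 0.1, -1.4]
opening: 0.296
```

```bash
cat > look.py <<'E'
from h import *
def wseg(cam,F,Rw,col=(0,0,255)):
    return [(proj(cam,(np.array(s)+[60,0,0])@Rw.T+F),col) for s in LIGHT]
def look(name,specs,segs):
    out=[]
    for cam,(x,y,w,h,k) in specs:
        im=camera(cam)["image"][:,:,::-1].copy(); cv2.imwrite(f"pics/{name}_{cam}.png",im)
        crop(im,x,y,w,h,k,"pics/x.png",[q for F,R,c in segs for q in wseg(cam,F,R,c)]); i=cv2.imread("pics/x.png"); out.append(i)
    H=min(600,max(i.shape[0] for i in out))
    cv2.imwrite(f"pics/{name}.png",np.hstack([cv2.copyMakeBorder(i[:H],0,H-i[:H].shape[0],0,4,0) for i in out])[:,:800])
E
python3 - <<'E'
from look import *
P,R=tgt(SEAT+60*NS+15*US,WS,W1R,W1p); go(P,R)
F,Rw=foot(W1R,W1p)
look("s1",[("top",(300,200,90,130,4.4)),("scene",(220,150,100,135,4))],[(F,Rw,(0,0,255))])
E
```

```text
t 5.63 pos [528.8  -6.  132.4] q [-0.2   0.21  1.75 -0.05  1.42 -1.73] F [ 0.1  0.1 -1.4] op 0.296
dp mm [-1.9 -8.1  0.1] rv [-0.19 -0.15 -0.68] rows 0.2
```

View pics/s1.png

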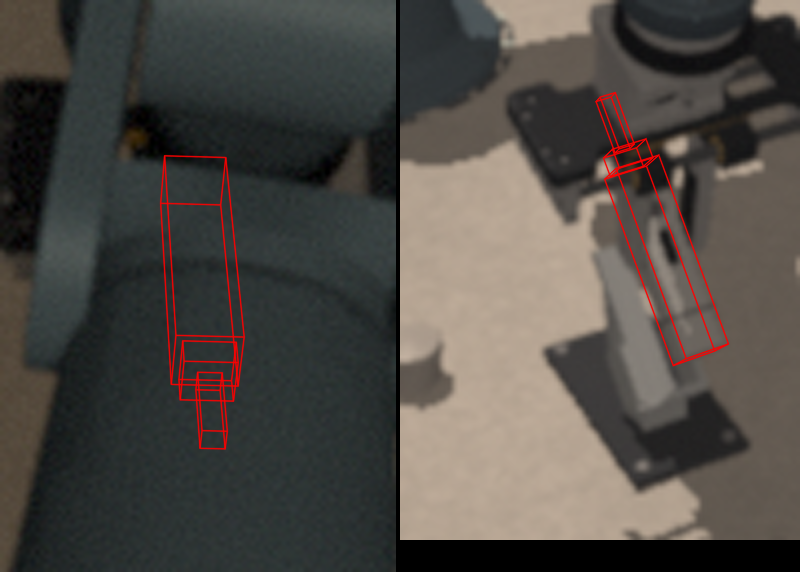

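Run:
```python
from look import *
im=cv2.imread("pics/s1_scene.png"); im=cv2.convertScaleAbs(im,alpha=1.6,beta=0)
F,Rw=foot(W1R,W1p)
crop(im,260,165,50,80,7.4,"pics/x1.png"); crop(im,260,165,50,80,7.4,"pics/x2.png",wseg("scene",F,Rw))
cv2.imwrite("pics/s1z.png",np.hstack([cv2.imread("pics/x1.png"),cv2.imread("pics/x2.png")]))
```

```text
(no output)
```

View pics/s1z.png

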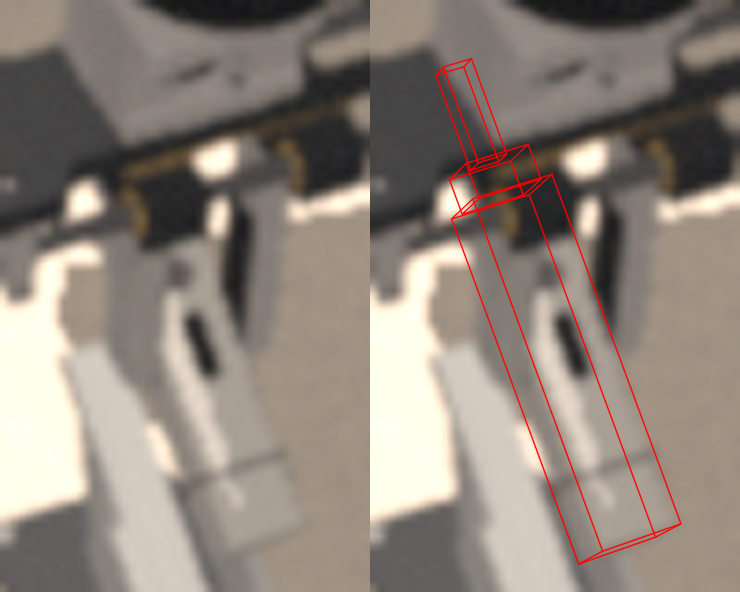

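Call:
move_arm(
  steps="-0.002 -0.007 0 -0.2 -0.2 -0.7 0;-0.012 0 -0.012 0 0 0 0;-0.012 0 -0.012 0 0 0 0;0 0 0 0 0 0 0",
)

```text
t: 6.07
position: [505.6, -17.8, 113.8]
ee_rot: [[0.97, -0.236, 0.05], [-0.051, 0.002, 0.999], [-0.236, -0.972, -0.011]]
wrist_force: [-0.1, 0.2, -2.4]
opening: 0.295
```

Run:
```python
from look import *
P,R=tgt(SEAT+6*NS+15*US,WS,W1R,W1p); go(P,R)
```

```text
t 6.07 pos [505.6 -17.8 113.8] q [-0.23  0.18  1.83 -0.05  1.37 -1.73] F [-0.1  0.2 -2.4] op 0.295
dp mm [-16.9   5.6 -19.5] rv [0.24 0.69 0.38] rows 0.63
```

Call:
move_arm(
  steps="0 0.005 0 0.2 0.6 0.4 0;0 0 0 0 0 0 0;-0.008 0 -0.009 0 0 0 0;0 0 0 0 0 0 0",
)

```text
t: 6.4
position: [500.4, -14.8, 108.4]
ee_rot: [[0.97, -0.24, 0.046], [-0.047, 0.002, 0.999], [-0.24, -0.971, -0.009]]
wrist_force: [-1.0, -0.5, -2.9]
opening: 0.297
```

Run:
```python
from look import *
P,R=tgt(SEAT+6*NS+15*US,WS,W1R,W1p); go(P,R)
```

```text
t 6.4 pos [500.4 -14.8 108.4] q [-0.23  0.17  1.85 -0.05  1.36 -1.73] F [-1.  -0.5 -2.9] op 0.297
dp mm [-11.7   2.6 -14.1] rv [0.15 0.48 0.13] rows 0.44
```

Call:
move_arm(
  steps="-0.004 0.003 -0.005 0.2 0.6 0 0;-0.006 0 -0.007 0 0 0 0;-0.005 0 -0.005 0 0 0 0;0 0 0 0 0 0 0",
)

```text
t: 6.73
position: [484.7, -11.5, 90.3]
ee_rot: [[0.967, -0.25, 0.046], [-0.046, 0.005, 0.999], [-0.25, -0.968, -0.006]]
wrist_force: [-0.5, 0.6, -1.4]
opening: 0.298
```

Run:
```python
from look import *
P,R=tgt(SEAT+6*NS+15*US,WS,W1R,W1p); go(P,R)
F,Rw=foot(W1R,W1p); print((WS.T@(F-SEAT)).round(1))
look("s2",[("scene",(245,165,75,95,6.3))],[]); 
im=cv2.convertScaleAbs(cv2.imread("pics/s2.png"),alpha=1.6); cv2.imwrite("pics/s2z.png",im)
```

```text
t 6.73 pos [484.7 -11.5  90.3] q [-0.23  0.17  1.89 -0.05  1.33 -1.73] F [-0.5  0.6 -1.4] op 0.298
dp mm [ 4.  -0.6  4. ] rv [-0.05 -0.11  0.12] rows 0.14
[15.  -0.3  0.2]
```

View pics/s2z.png

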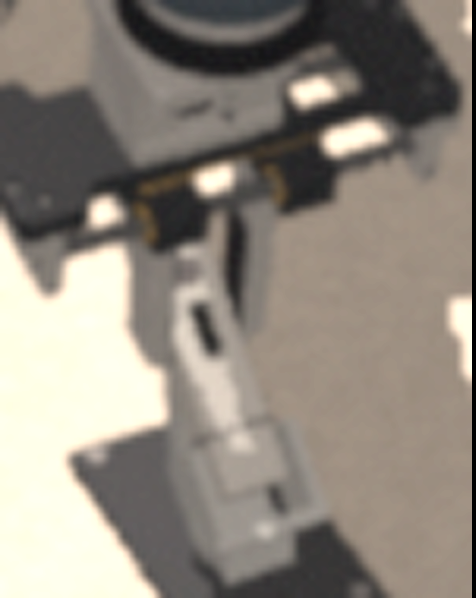

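Call:
move_arm(
  steps="0.004 0 -0.004 0 0 0 0;0.004 0 -0.004 0 0 0 0;0 0 0 0 0 0 0",
)

```text
t: 7.03
position: [494.3, -11.7, 82.3]
ee_rot: [[0.968, -0.248, 0.046], [-0.046, 0.005, 0.999], [-0.248, -0.969, -0.006]]
wrist_force: [-0.7, 0.2, -2.3]
opening: 0.297
```

Run:
```python
from look import *
P,R=tgt(SEAT,WS,W1R,W1p); go(P,R)
F,Rw=foot(W1R,W1p); print((WS.T@(F-SEAT)).round(1), (WS.T@readout.sense()['wrist_force']).round(1))
```

```text
t 7.03 pos [494.3 -11.7  82.3] q [-0.22  0.2   1.87 -0.05  1.32 -1.73] F [-0.7  0.2 -2.3] op 0.297
dp mm [ 0.7 -0.8 -2.8] rv [-0.03  0.01  0.12] rows 0.07
[ 2.5 -0.6  1.5] [-1.2 -0.2 -2.1]
```

Call:
move_arm(
  steps="0.0015 0 -0.003 0 0 0 0;0 0 0 0 0 0 0;0.001 0 -0.002 0 0 0 0;0 0 0 0 0 0 0",
)

```text
t: 7.37
position: [496.2, -12.3, 81.6]
ee_rot: [[0.965, -0.257, 0.045], [-0.046, 0.004, 0.999], [-0.257, -0.966, -0.008]]
wrist_force: [0.4, 0.4, -2.3]
opening: 0.295
```

```bash
cat > st.py <<'E'
from look import *
P,R=tgt(SEAT,WS,W1R,W1p); go(P,R)
F,Rw=foot(W1R,W1p); print((WS.T@(F-SEAT)).round(1), (WS.T@readout.sense()['wrist_force']).round(1),readout.sense()['torque'].round(2))
E
python3 st.py
```

```text
t 7.37 pos [496.2 -12.3  81.6] q [-0.22  0.22  1.86 -0.05  1.32 -1.73] F [ 0.4  0.4 -2.3] op 0.295
dp mm [-1.1 -0.2 -2.1] rv [ 0.03 -0.55  0.09] rows 0.08
[ 0.7 -0.1  1.7] [-1.9 -0.4 -1.3] [ 0.03 -0.25  0.04]
```

Call:
move_arm(
  steps="0.003 0 -0.003 0 0 0 0;0 0 0 0 0 0 0;0.003 0 -0.003 0 0 0 0;0 0 0 0 0 0 0",
)

```text
t: 7.7
position: [498.8, -12.5, 81.4]
ee_rot: [[0.961, -0.274, 0.044], [-0.045, 0.003, 0.999], [-0.273, -0.962, -0.009]]
wrist_force: [0.9, -1.2, -1.4]
opening: 0.298
```

```bash
python3 st.py
```

```text
t 7.7 pos [498.8 -12.5  81.4] q [-0.22  0.23  1.84 -0.06  1.34 -1.72] F [ 0.9 -1.2 -1.4] op 0.298
dp mm [-3.8 -0.  -2. ] rv [ 0.05 -1.51  0.05] rows 0.21
[-1.4 -0.1  2.4] [-1.7  1.1 -0.3] [ 0.07 -0.21  0.03]
```

Run:
```python
from look import *
F,Rw=foot(W1R,W1p)
look("s3",[("scene",(250,175,55,80,7.2)),("scene",(250,175,55,80,7.2))],[])
im=cv2.convertScaleAbs(cv2.imread("pics/s3_scene.png"),alpha=1.6)
crop(im,250,175,55,80,7.2,"pics/x1.png"); crop(im,250,175,55,80,7.2,"pics/x2.png",wseg("scene",F,Rw)+wseg("scene",SEAT,WS,(0,255,0)))
cv2.imwrite("pics/s3z.png",np.hstack([cv2.imread("pics/x1.png"),cv2.imread("pics/x2.png")]))
```

```text
(no output)
```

View pics/s3z.png

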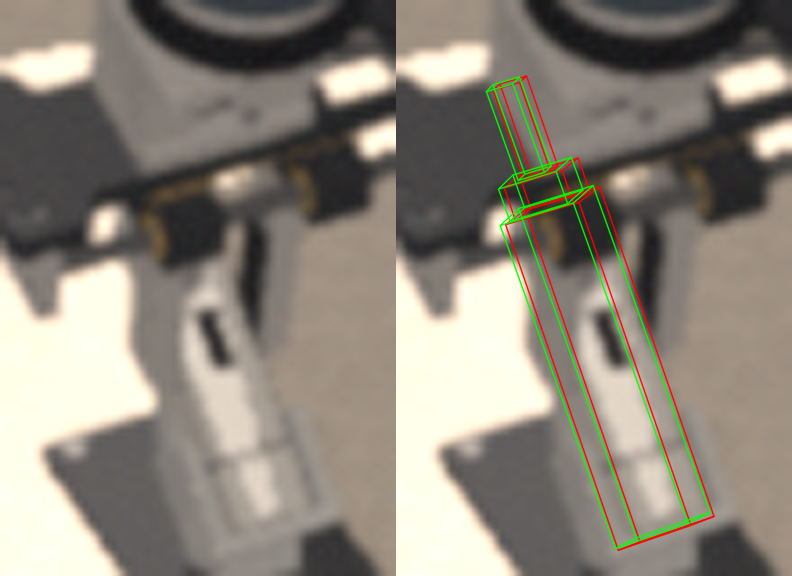

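Call:
move_arm(
  steps="0.003 0 -0.005 0 0 0 0",
)

```text
t: 7.88
position: [500.8, -12.6, 79.0]
ee_rot: [[0.96, -0.278, 0.044], [-0.045, 0.003, 0.999], [-0.278, -0.961, -0.01]]
wrist_force: [-14.5, 1.6, 28.0]
opening: 0.295
```

```bash
python3 st.py
```

```text
t 7.88 pos [500.8 -12.6  79. ] q [-0.22  0.24  1.83 -0.06  1.34 -1.72] F [-14.5   1.6  28. ] op 0.295
dp mm [-5.7  0.1  0.4] rv [ 0.07 -1.79  0.03] rows 0.25
[-4.5 -0.   1.8] [30.1 -0.9  9.5] [ 0.27  3.75 -0.03]
```

Call:
move_arm(
  steps="0 0 0 0 0 0 0;0 0 0 0 0 0 0.5;0 0 0 0 0 0 1;0 0 0 0 0 0 1;0 0 0 0 0 0 1;0 0 0 0 0 0 1;0 0 0 0 0 0 1;0 0 0 0 0 0 1",
)

```text
t: 8.55
position: [502.6, -12.7, 77.9]
ee_rot: [[0.961, -0.274, 0.044], [-0.045, 0.003, 0.999], [-0.274, -0.962, -0.01]]
wrist_force: [-0.5, -0.8, -0.2]
opening: 0.758
```

```bash
python3 st.py;python3 - <<'E'
from look import *
look("s4",[("scene",(250,175,55,80,7.2))],[])
im=cv2.convertScaleAbs(cv2.imread("pics/s4_scene.png"),alpha=1.6)
crop(im,250,175,55,80,7.2,"pics/x1.png"); crop(im,250,175,55,80,7.2,"pics/x2.png",wseg("scene",SEAT,WS,(0,255,0)))
cv2.imwrite("pics/s4z.png",np.hstack([cv2.imread("pics/x1.png"),cv2.imread("pics/x2.png")]))
E
```

```text
t 8.55 pos [502.6 -12.7  77.9] q [-0.22  0.25  1.83 -0.06  1.34 -1.72] F [-0.5 -0.8 -0.2] op 0.758
dp mm [-7.5  0.3  1.5] rv [ 0.08 -1.54  0.04] rows 0.21
[-6.5  0.   2.5] [ 0.2  0.8 -0.5] [-0.   -0.13 -0.03]
```

View pics/s4z.png

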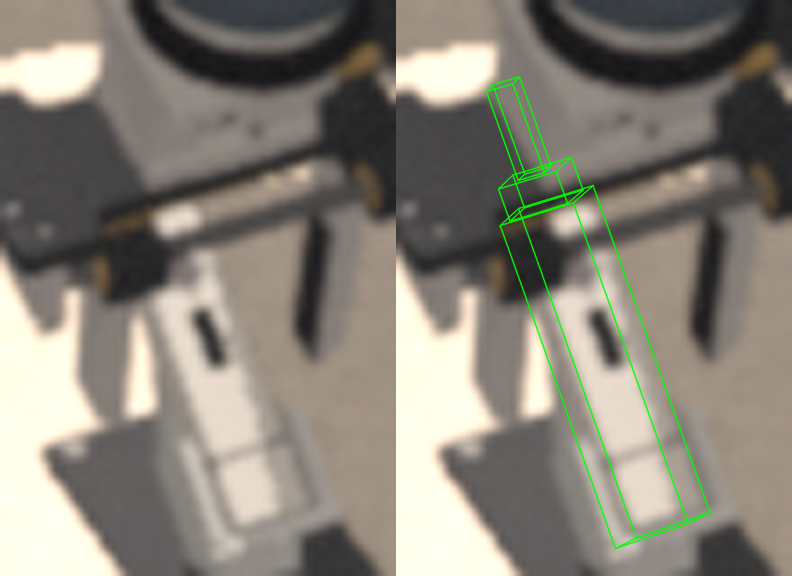

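Call:
move_arm(
  steps="0 0 0 0 0 0 1;0.005 0 0.02 0 0 0 1;0.009 0 0.033 0 0 0 1;0.009 0 0.033 0 0 0 1;0 0.02 0.033 0 0 0 1;0 0.035 0.02 0 0 0 1;0 0.04 0 0 0 0 1;0 0.04 0 0 0 0 1",
)

```text
t: 9.27
position: [523.9, 121.7, 222.4]
ee_rot: [[0.959, -0.277, 0.056], [-0.056, 0.008, 0.998], [-0.277, -0.961, -0.008]]
wrist_force: [-0.4, -0.1, -0.2]
opening: 1.004
```

Call:
move_arm(
  steps="0 0.04 0 0 0 0 1;0 0.04 0 0 0 0 1;0 0.04 0 0 0 0 1;0 0.03 0 0 0 0 1;0 0 0 0 0 0 1",
)

```text
t: 9.68
position: [522.8, 284.3, 225.2]
ee_rot: [[0.961, -0.271, 0.052], [-0.051, 0.009, 0.999], [-0.271, -0.962, -0.005]]
wrist_force: [0.5, -0.7, -1.1]
opening: 1.0
```

Run:
```python
from look import *
s=readout.sense(); print(s['t'],s['position'],s['q'])
look("s5",[("top",(325,225,60,95,6)),("scene",(245,160,60,95,6))],[])
im=[]
for cam,(x,y,w,h,k) in (("top",(325,235,45,85,7)),("scene",(250,175,60,80,7.2))):
    I=cv2.convertScaleAbs(cv2.imread(f"pics/s5_{cam}.png"),alpha=1.5)
    crop(I,x,y,w,h,k,"pics/x1.png",wseg(cam,SEAT,WS,(0,255,0))); im.append(cv2.imread("pics/x1.png"))
cv2.imwrite("pics/s5z.png",np.hstack([cv2.copyMakeBorder(i[:600],0,600-i[:600].shape[0],0,4,0) for i in im])[:,:800])
```

```text
9.6833 [522.8120677  284.31280144 225.24281817] [ 0.26890964  0.26470723  1.51718705  0.08087912  1.62255983 -1.25612402]
```

View pics/s5z.png

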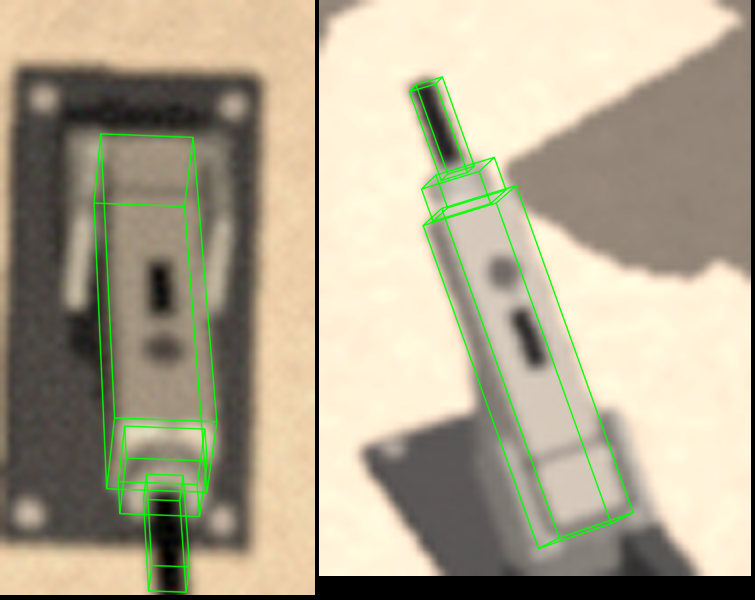

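View pics/s5.png

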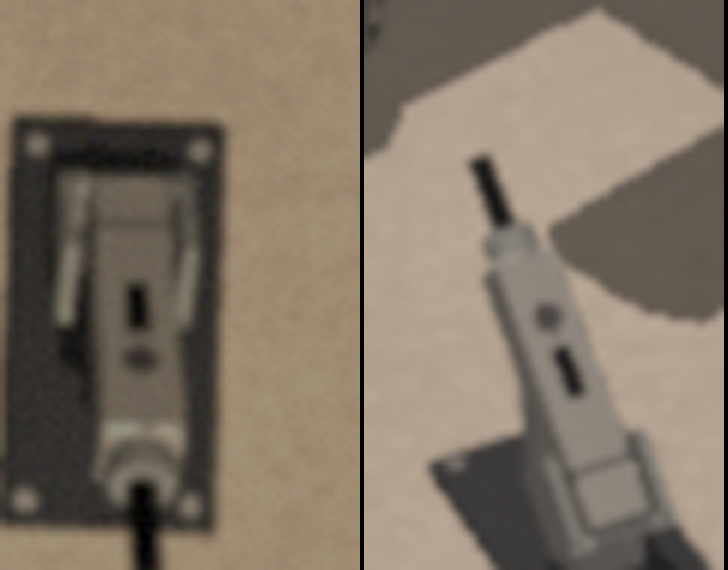

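Run:
```python
from look import *
R=tool(RA,0); go([493.2,-12.3,190],R)
```

```text
t 9.78 pos [523.3 280.7 225. ] q [ 0.26  0.26  1.52  0.08  1.62 -1.26] F [-1.3  0.1 -0.3] op 0.998
dp mm [ -30.1 -293.   -35. ] rv [ -0.41 -15.77   0.27] rows 7.11
```

Call:
move_arm(
  steps="-0.004 -0.036 0 0 -2 0 1;-0.004 -0.038 0 0 -2 0 1;-0.004 -0.038 0 0 -2 0 1;-0.004 -0.038 0 0 -2 0 1;-0.004 -0.038 0 0 -2 0 1;-0.004 -0.038 -0.01 0 -2 0 1;-0.004 -0.038 -0.015 0 -2 0 1;-0.002 -0.01 -0.01 0 -1 0 1",
)

```text
t: 10.45
position: [491.0, -10.3, 190.1]
ee_rot: [[0.998, 0.003, 0.06], [-0.06, -0.002, 0.998], [0.003, -1.0, -0.002]]
wrist_force: [0.3, 1.1, 0.6]
opening: 1.004
```

Call:
move_arm(
  steps="0 0 0 0 0 0 1",
)

```text
t: 10.53
position: [488.5, -13.5, 188.1]
ee_rot: [[0.998, -0.0, 0.066], [-0.066, -0.002, 0.998], [-0.0, -1.0, -0.002]]
wrist_force: [-0.1, -0.2, -0.0]
opening: 1.003
```

Run:
```python
from look import *
R=tool(RA,0); go([493.2,-12.3,70.1],R)
```

```text
t 10.53 pos [488.5 -13.5 188.1] q [-0.26 -0.12  1.98 -0.    1.29 -1.76] F [-0.1 -0.2 -0. ] op 1.003
dp mm [   4.7    1.2 -118. ] rv [ 0.1  -0.02  0.88] rows 2.83
```

Call:
move_arm(
  steps="0.003 0.001 -0.02 0.1 0 0.9 1;0.001 0 -0.03 0 0 0.3 1;0 0 -0.03 0 0 0 1;0 0 -0.02 0 0 0 1;0 0 -0.005 0 0 0 1;0 0 0 0 0 0 1",
)

```text
t: 11.03
position: [493.3, -17.5, 84.1]
ee_rot: [[0.998, 0.005, 0.055], [-0.055, -0.003, 0.998], [0.005, -1.0, -0.002]]
wrist_force: [0.6, -0.1, -0.0]
opening: 1.0
```

Run:
```python
from look import *
R=tool(RA,0); go([493.2,-12.3,70.1],R)
look("s6",[("scene",(240,150,80,100,6))],[])
```

```text
t 11.03 pos [493.3 -17.5  84.1] q [-0.26  0.03  2.04 -0.    1.07 -1.78] F [ 0.6 -0.1 -0. ] op 1.0
dp mm [ -0.1   5.2 -14. ] rv [0.14 0.26 0.24] rows 0.36
```

View pics/s6.png

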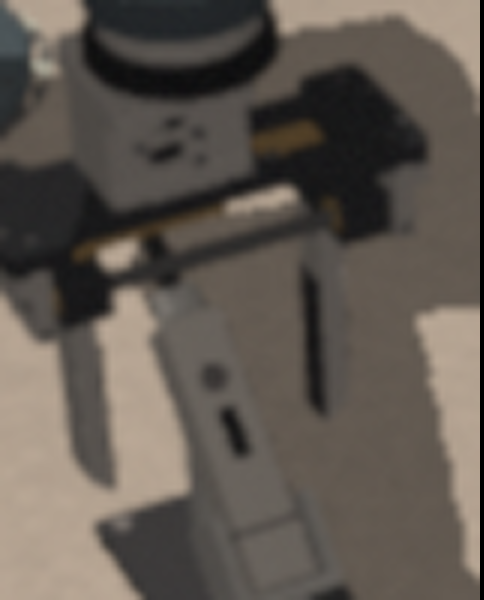

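Call:
move_arm(
  steps="0 0.004 -0.008 0.1 0.2 0.2 1;0 0.001 -0.005 0 0 0 1;0 0 -0.001 0 0 0 1;0 0 0 0 0 0 1",
)

```text
t: 11.42
position: [497.3, -12.6, 74.4]
ee_rot: [[0.999, 0.009, 0.05], [-0.05, -0.003, 0.999], [0.009, -1.0, -0.002]]
wrist_force: [-0.5, -0.0, -0.4]
opening: 0.999
```

Run:
```python
from look import *
R=tool(RA,0); go([493.2,-12.3,70.1],R)
```

```text
t 11.42 pos [497.3 -12.6  74.4] q [-0.25  0.05  2.04 -0.    1.04 -1.77] F [-0.5 -0.  -0.4] op 0.999
dp mm [-4.1  0.3 -4.3] rv [ 0.17  0.53 -0.02] rows 0.14
```

Call:
move_arm(
  steps="-0.003 0 -0.003 0.1 0.4 0 1;-0.001 0 -0.001 0 0 0 0.5;0 0 0 0 0 0 0;0 0 0 0 0 0 0;0 0 0 0 0 0 0;0 0 0 0 0 0 0;0 0 0 0 0 0 0;0 0 0 0 0 0 0",
)

```text
t: 12.08
position: [494.3, -12.9, 72.1]
ee_rot: [[0.999, 0.005, 0.05], [-0.05, -0.002, 0.999], [0.005, -1.0, -0.002]]
wrist_force: [-0.2, -0.0, 0.4]
opening: 0.539
```

Call:
move_arm(
  steps="0 0 0 0 0 0 0;0 0 0 0 0 0 0;0 0 0 0 0 0 0;0 0 0 0 0 0 0;0 0 0 0 0 0 0",
)

```text
t: 12.5
position: [494.4, -12.8, 72.1]
ee_rot: [[0.999, 0.005, 0.05], [-0.05, -0.002, 0.999], [0.005, -1.0, -0.002]]
wrist_force: [0.2, 0.3, -0.0]
opening: 0.298
```

Run:
```python
from look import *
R=tool(RA,0); go([493.2,-12.3,70.1],R); s=readout.sense(); print(repr(s['position']),repr(s['ee_rot']))
```

```text
t 12.5 pos [494.4 -12.8  72.1] q [-0.26  0.05  2.05 -0.    1.04 -1.78] F [ 0.2  0.3 -0. ] op 0.298
dp mm [-1.2  0.5 -2. ] rv [ 0.11  0.3  -0.03] rows 0.06
array([494.3527486 , -12.84371395,  72.11713321]) array([[ 0.99872987,  0.00523312,  0.05011244],
       [-0.05010266, -0.00198374,  0.9987421 ],
       [ 0.00532594, -0.99998434, -0.00171903]])
```

Call:
move_arm(
  steps="0.002 0 -0.002 0 0 0 0",
)

```text
t: 12.58
position: [495.1, -12.8, 71.8]
ee_rot: [[0.999, -0.0, 0.049], [-0.049, -0.002, 0.999], [-0.0, -1.0, -0.002]]
wrist_force: [-19.8, 1.8, 32.4]
opening: 0.294
```

Run:
```python
from look import *
s=readout.sense(); print((WS.T@s['wrist_force']).round(1),(WS.T@(s['position']-[494.35,-12.84,72.12])).round(2))
```

```text
[37.  -0.8  8.8] [-0.75 -0.1   0.28]
```

Call:
move_arm(
  steps="0 0 0 0 0 0 0;0 0 0 0 0 0 0",
)

```text
t: 12.75
position: [494.8, -12.8, 72.4]
ee_rot: [[0.999, -0.002, 0.049], [-0.049, -0.002, 0.999], [-0.001, -1.0, -0.002]]
wrist_force: [0.2, 0.5, -2.4]
opening: 0.294
```

Run:
```python
from look import *
s=readout.sense(); print(s['t'],(WS.T@s['wrist_force']).round(1),(WS.T@(s['position']-[494.35,-12.84,72.12])).round(2))
R=s['ee_rot'];P=s['position']
W2R=R.T@WS; W2p=R.T@(SEAT-P); print(W2p); W2p[2]=0; 
open("h.py","a").write(f"\nW2R=np.array({W2R.tolist()}); W2p=np.array({W2p.tolist()})\nCY=-0.138; PAD=np.array([489.0,339.5,15.])\n")
```

```text
12.75 [-1.8 -0.5 -1.6] [-0.14 -0.11  0.56]
[49.24832256 34.34892767  0.32975699]
```

Run:
```python
from h import *
I={"top":cv2.imread("pics/top0.png"),"scene":cv2.imread("pics/scene0.png")}
def quad(n,x,y,z): c=[(-x,-y,z),(-x,y,z),(x,y,z),(x,-y,z)]; return [(n,c[i],c[(i+1)%4]) for i in range(4)]
C0=[489.1,340,-.138]
for r in (1.5,2):
  print("pad top",edgefit(I,quad("top",17,17,15),C0,r)); print("pad scene",edgefit(I,quad("scene",17,17,15),C0,r))
  print("ch top",edgefit(I,quad("top",50,37.5,10),C0,r)); print("ch scene",edgefit(I,quad("scene",50,37.5,10)[1:],C0,r))
  print("all",edgefit(I,quad("top",17,17,15)+quad("scene",17,17,15)+quad("top",50,37.5,10),C0,r))
from look import *
go([0,0,0],np.eye(3))
P,R=tgt(PAD+[0,0,60],wandR(np.pi/2+CY,89.99),W2R,W2p); print(P,R); go(P,R)
P,R=tgt(PAD+[0,0,60],wandR(np.pi/2+CY,45),W2R,W2p); print(P,R); go(P,R)
```

```text
pad top (array([ 4.88407880e+02,  3.41023423e+02, -1.38751257e-01]), 100, np.float64(0.17762732644050216))
pad scene (array([ 4.88630482e+02,  3.41661843e+02, -1.15122711e-01]), 100, np.float64(0.15006429493949508))
ch top (array([ 4.89583026e+02,  3.38510915e+02, -1.36636937e-01]), 100, np.float64(0.27088614977839354))
ch scene (array([ 5.00014593e+02,  3.34910173e+02, -1.37843920e-01]), 75, np.float64(0.5373859606173179))
all (array([ 4.88863586e+02,  3.40422298e+02, -1.34798068e-01]), 300, np.float64(0.2728825010389144))
pad top (array([ 4.88418082e+02,  3.41097821e+02, -1.32681040e-01]), 100, np.float64(0.1846379468361406))
pad scene (array([ 4.88671083e+02,  3.41638647e+02, -1.15398883e-01]), 100, np.float64(0.1268351456868329))
ch top (array([ 4.89529198e+02,  3.38473617e+02, -1.37957377e-01]), 100, np.float64(0.2652256872211939))
ch scene (array([ 4.99913044e+02,  3.35028400e+02, -1.37061468e-01]), 75, np.float64(0.521954351589526))
all (array([ 4.88872523e+02,  3.40395714e+02, -1.32928488e-01]), 300, np.float64(0.27441667720706087))
t 12.75 pos [494.8 -12.8  72.4] q [-0.25  0.05  2.04 -0.    1.05 -1.77] F [ 0.2  0.5 -2.4] op 0.294
dp mm [-494.8   12.8  -72.4] rv [90.08 -2.28  2.15] rows 12.58
[490.42943093 349.86188077 134.12558042] [[-9.57317746e-02  9.56419490e-02  9.90801718e-01]
 [-6.99684951e-01  7.01519117e-01 -1.35321462e-01]
 [-7.08008754e-01 -7.06203616e-01 -2.38437534e-04]]
t 12.75 pos [494.8 -12.8  72.4] q [-0.25  0.05  2.04 -0.    1.05 -1.77] F [ 0.2  0.5 -2.4] op 0.294
dp mm [ -4.4 362.6  61.7] rv [ 38.78  32.07 -89.6 ] rows 12.51
[495.75838209 388.23202539 109.42034398] [[-0.13614702 -0.00155375  0.99068743]
 [-0.99068758  0.00167912 -0.13614441]
 [-0.00145195 -0.99999738 -0.00176789]]
t 12.75 pos [494.8 -12.8  72.4] q [-0.25  0.05  2.04 -0.    1.05 -1.77] F [ 0.2  0.5 -2.4] op 0.294
dp mm [  0.9 401.   37. ] rv [  0.     0.   -95.01] rows 13.27
```

Call:
move_arm(
  steps="0.01 0 0.01 0 0 0 0;0.014 0 0.016 0 0 0 0;0.014 0 0.02 0 0 0 0;0.01 0 0.03 0 0 0 0;0 0 0.03 0 0 0 0;0 0 0.02 0 0 0 0;0 0 0 0 0 0 0",
)

```text
t: 13.33
position: [539.2, -11.2, 196.4]
ee_rot: [[0.999, -0.014, 0.049], [-0.049, 0.002, 0.999], [-0.014, -1.0, 0.001]]
wrist_force: [0.4, -0.1, -1.8]
opening: 0.302
```

Call:
move_arm(
  steps="-0.003 0.02 0.01 0 0 -6.8 0;-0.003 0.028 0 0 0 -6.8 0;-0.003 0.028 0 0 0 -6.8 0;-0.003 0.028 0 0 0 -6.8 0;-0.003 0.028 0 0 0 -6.8 0;-0.003 0.028 0 0 0 -6.8 0;-0.003 0.028 0 0 0 -6.8 0;-0.003 0.028 0 0 0 -6.8 0",
)

```text
t: 14.0
position: [509.4, 208.0, 193.6]
ee_rot: [[0.499, -0.018, 0.866], [-0.866, 0.014, 0.5], [-0.021, -1.0, -0.009]]
wrist_force: [0.2, 0.3, -1.7]
opening: 0.298
```

Call:
move_arm(
  steps="-0.003 0.028 0 0 0 -6.8 0;-0.003 0.028 0 0 0 -6.8 0;-0.003 0.028 0 0 0 -6.8 0;-0.003 0.028 0 0 0 -6.8 0;0 0.02 0 0 0 -5 0;0 0 0 0 0 0 0",
)

```text
t: 14.5
position: [488.5, 348.6, 178.8]
ee_rot: [[-0.068, -0.024, 0.997], [-0.998, 0.02, -0.067], [-0.018, -1.0, -0.025]]
wrist_force: [0.2, -0.2, -1.6]
opening: 0.296
```

```bash
sed -i 's/^CY=.*/CY=-0.136; PAD=np.array([488.6,341.2,15.])/' h.py
python3 - <<'E'
from look import *
for el in (45,60,75,89.99):
    P,R=tgt(PAD+[0,0,60],wandR(np.pi/2+CY,el),W2R,W2p); print(P.round(1)); go(P,R)
E
```

```text
[495.3 389.9 109.4]
t 14.5 pos [488.5 348.6 178.8] q [0.42 0.16 1.71 0.03 1.29 0.48] F [ 0.2 -0.2 -1.6] op 0.296
dp mm [  6.7  41.3 -69.3] rv [-1.11 -1.22 -3.84] rows 1.94
[493.8 379.5 121. ]
t 14.5 pos [488.5 348.6 178.8] q [0.42 0.16 1.71 0.03 1.29 0.48] F [ 0.2 -0.2 -1.6] op 0.296
dp mm [  5.3  30.8 -57.8] rv [13.82 -2.75 -4.  ] rows 1.93
[492.  366.4 129.4]
t 14.5 pos [488.5 348.6 178.8] q [0.42 0.16 1.71 0.03 1.29 0.48] F [ 0.2 -0.2 -1.6] op 0.296
dp mm [  3.5  17.8 -49.3] rv [28.75 -4.26 -4.11] rows 4.01
[490.  351.6 134.1]
t 14.5 pos [488.5 348.6 178.8] q [0.42 0.16 1.71 0.03 1.29 0.48] F [ 0.2 -0.2 -1.6] op 0.296
dp mm [  1.5   3.  -44.6] rv [43.66 -5.75 -4.17] rows 6.1
```

Call:
move_arm(
  steps="0 0 0 5.4 -0.7 -0.5 0;0 0 0 5.4 -0.7 -0.5 0;0 0 0 5.4 -0.7 -0.5 0;0 0 0 5.4 -0.7 -0.5 0;0 0 0 5.4 -0.7 -0.5 0;0 0 0 5.4 -0.7 -0.5 0;0 0 0 5.4 -0.7 -0.5 0;0 0 0 5.4 -0.7 -0.5 0",
)

```text
t: 15.17
position: [484.1, 346.7, 167.0]
ee_rot: [[-0.079, 0.095, 0.992], [-0.692, 0.711, -0.123], [-0.718, -0.696, 0.009]]
wrist_force: [-0.1, 0.5, -2.5]
opening: 0.294
```

```bash
cat > st2.py <<'E'
from look import *
import sys
h=float(sys.argv[1])
P,R=tgt(PAD+[0,0,h],wandR(np.pi/2+CY,89.99),W2R,W2p); go(P,R)
F,Rw=foot(W2R,W2p); print("foot-pad",(F-PAD).round(1),"wand x axis",Rw[:,0].round(4))
E
python3 st2.py 60
```

```text
t 15.17 pos [484.1 346.7 167. ] q [ 0.08  0.    2.07  0.92  1.09 -0.26] F [-0.1  0.5 -2.5] op 0.294
dp mm [  5.9   4.9 -32.9] rv [-0.72  0.63 -0.59] rows 0.81
foot-pad [-5.2 -4.1 92.8] wand x axis [-0.0109 -0.0124  0.9999]
```

Works kinematically. Centre above the pad at about 30 mm and look.

Call:
move_arm(
  steps="0.004 0.004 -0.02 -0.7 0.6 -0.6 0;0.002 0.001 -0.02 0 0 0 0;0 0 -0.015 0 0 0 0;0 0 0 0 0 0 0",
)

```text
t: 15.5
position: [485.8, 343.8, 100.0]
ee_rot: [[-0.105, 0.095, 0.99], [-0.703, 0.697, -0.142], [-0.703, -0.711, -0.006]]
wrist_force: [-0.2, 0.7, -2.1]
opening: 0.297
```

```bash
python3 st2.py 20
python3 - <<'E'
from look import *
F,Rw=foot(W2R,W2p); look("d1",[("top",(150,250,75,90,5.2)),("scene",(360,120,70,105,5.5))],[(F,Rw,(0,0,255))])
look("d1n",[("top",(150,250,75,90,5.2)),("scene",(360,120,70,105,5.5))],[])
E
```

```text
t 15.5 pos [485.8 343.8 100. ] q [ 0.08  0.12  2.08  0.96  1.   -0.35] F [-0.2  0.7 -2.1] op 0.297
dp mm [ 4.2  7.7 -5.9] rv [ 0.33 -0.38  0.49] rows 0.25
foot-pad [-4.6 -8.1 26. ] wand x axis [0.0067 0.006  1.    ]
```

View pics/d1.png

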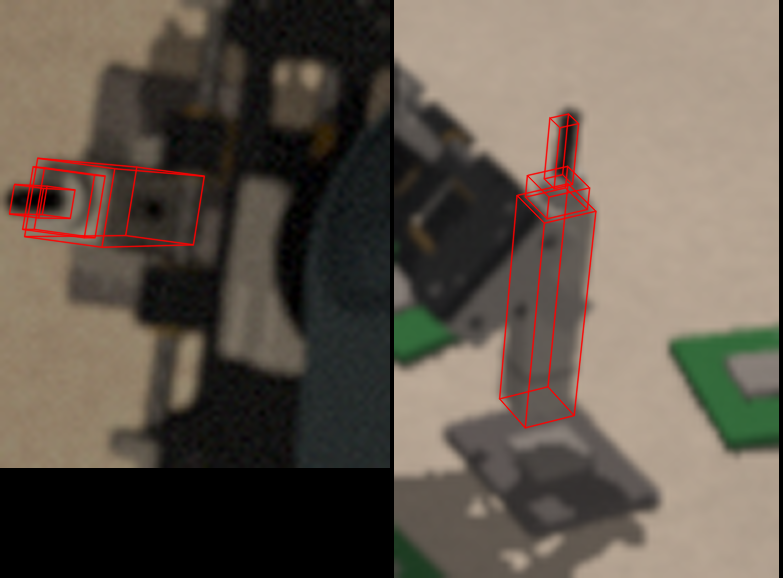

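View pics/d1n.png

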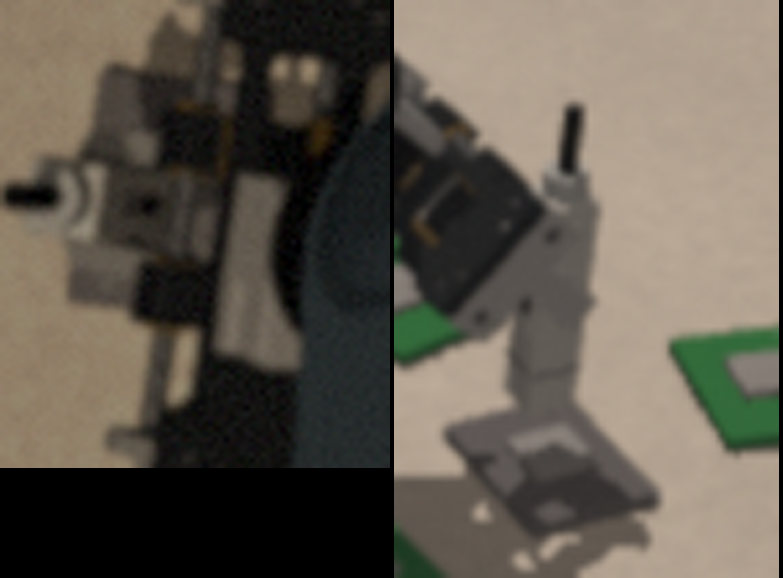

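Run:
```python
from look import *
a=cv2.convertScaleAbs(cv2.imread("pics/d1n_scene.png"),alpha=2.2); crop(a,374,135,40,66,9,"pics/x1.png")
b=cv2.convertScaleAbs(cv2.imread("pics/d1n_top.png"),alpha=2.2); crop(b,148,274,48,30,9,"pics/x2.png")
i,j=cv2.imread("pics/x1.png"),cv2.imread("pics/x2.png")
cv2.imwrite("pics/d1z.png",np.hstack([i,cv2.copyMakeBorder(j,0,i.shape[0]-j.shape[0],0,0,0)]))
```

```text
(no output)
```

View pics/d1z.png

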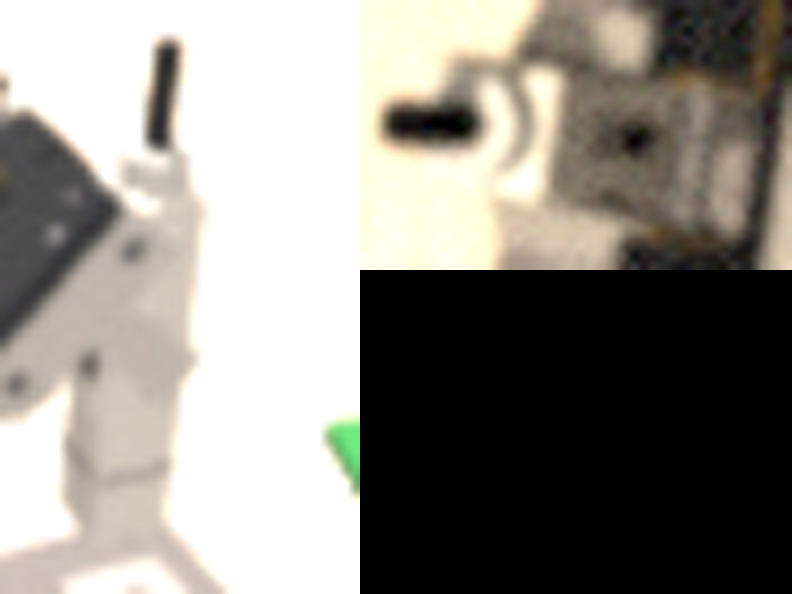

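```bash
cat > fitw.py <<'E'
from look import *
def fitwand(obs,F0,Rw0,lock=()):
    # obs: (cam,own point(s along x from foot),uv); params foot xyz + tilt about world x,y
    def un(p): return F0+p[:3], Ro.from_rotvec([p[3],p[4],0],degrees=True).as_matrix()@Rw0
    def r(p):
        F,R=un(p); e=np.concatenate([(proj(c,(np.array([o])@R.T+F))[0]-uv) for c,o,uv in obs])
        return e
    s=least_squares(r,np.zeros(5),loss='soft_l1'); print("delta mm",s.x[:3].round(1),"tilt deg",s.x[3:].round(2)); print(np.array(s.fun if len(s.fun)!=2*len(obs) else r(s.x)).reshape(-1,2).round(1).tolist())
    return un(s.x)
E
python3 - <<'E'
from fitw import *
F,Rw=foot(W2R,W2p)
f=lambda a,b,x,y:np.array([(a+.5)/9-.5+x,(b+.5)/9-.5+y])
S=lambda a,b:f(a,b,374,135); T=lambda a,b:f(a-360,b,148,274)
def near(cam,s,uv,key):
    c=[(s,y,z) for y in(-14,14) for z in(-14,14)]; P=proj(cam,np.array(c)@Rw.T+F); return c[key(P)]
R_=lambda P:P[:,0].argmax(); L_=lambda P:P[:,0].argmin()
tr=near("scene",120,0,R_); br=near("scene",0,0,R_); bl=near("scene",0,0,L_); print(tr,br,bl)
# end-face edge facing camera in top: two corners with max u
c=[(120,y,z) for y in(-14,14) for z in(-14,14)]; P=proj("top",np.array(c)@Rw.T+F); i=P[:,0].argsort()[-2:]; m=np.mean([c[k] for k in i],0); print(m)
obs=[("scene",(165,0,0),S(168,42)),("scene",tr,S(200,208)),("scene",br,S(165,523)),("scene",bl,S(67,505)),("top",(165,0,0),T(389,122)),("top",tuple(m),T(555,138))]
F2,R2=fitwand(obs,F,Rw); print((F2-PAD).round(1),R2[:,0].round(4))
E
```

```text
(120, -14, -14) (0, -14, -14) (0, 14, 14)
[120.   0.  14.]
delta mm [-3.7 -1.8 -0.2] tilt deg [-1.32  1.02]
[[-0.3, 0.4], [1.5, -1.4], [0.5, 1.0], [-2.2, -0.3], [1.0, 0.1], [-1.0, -0.1]]
[-4.6 -8.3 31.3] [0.0165 0.0263 0.9995]
```

```bash
python3 st2.py 15
```

```text
t 15.7 pos [489.2 345.2 105.7] q [ 0.08  0.12  2.08  0.96  1.   -0.35] F [ 1.  -0.5 -2.8] op 0.297
dp mm [  0.8   6.4 -16.5] rv [0.17 0.08 0.47] rows 0.43
foot-pad [-0.8 -6.6 31.6] wand x axis [-0.0013  0.0032  1.    ]
```

Call:
move_arm(
  steps="0.001 0.005 -0.007 1.4 -0.8 0.5 0;0 0.001 -0.006 0 0 0 0;0 0 0 0 0 0 0;0 0 0 0 0 0 0;0 0 0 0 0 0 0",
)

```text
t: 16.12
position: [493.8, 351.7, 97.8]
ee_rot: [[-0.074, 0.112, 0.991], [-0.685, 0.717, -0.132], [-0.725, -0.688, 0.023]]
wrist_force: [0.4, 0.2, -0.8]
opening: 0.294
```

```bash
cat >> fitw.py <<'E'
def edgew(I,F0,Rw0,fixed_yaw=True,rng=2.5,iters=8,show=None):
    G={k:cv2.GaussianBlur(cv2.cvtColor(v,cv2.COLOR_BGR2GRAY).astype(np.float32),(0,0),.7) for k,v in I.items()}
    p=np.zeros(5)
    un=lambda p:(F0+p[:3],Ro.from_rotvec([p[3],p[4],0],degrees=True).as_matrix()@Rw0)
    def tube(cam,F,R,sg):
        c=CAM[cam]; v=(-c['R'].T@c['t'])-F; w=np.cross(R[:,0],v); w/=np.linalg.norm(w); return R.T@w*5*sg
    for it in range(iters):
        F,R=un(p); M=[]; E=[]
        c=[(y,z) for y in(-14,14) for z in(-14,14)]
        P=proj("scene",np.array([(60,)+q for q in c])@R.T+F); r_=c[P[:,0].argmax()]; l_=c[P[:,0].argmin()]; f_=c[proj("scene",np.array([(0,)+q for q in c])@R.T+F)[:,1].argmax()]
        E+=[("scene",(84,)+r_,(116,)+r_),("scene",(8,)+r_,(50,)+r_),("scene",(8,)+l_,(36,)+l_),("scene",(0,)+l_,(0,)+f_),("scene",(0,)+f_,(0,)+r_)]
        for cam in("scene","top"):
            for sg in(-1,1):
                o=tube(cam,F,R,sg); E.append((cam,np.array([136,0,0])+o,np.array([162,0,0])+o))
        cc=sorted(c,key=lambda q:proj("top",np.array([(120,)+q])@R.T+F)[0,0])[-2:]; E.append(("top",(120,)+cc[0],(120,)+cc[1]))
        for k,(n,A,B) in enumerate(E):
            A,B=np.array(A,float),np.array(B,float)
            for w in np.linspace(.08,.92,15):
                X=A+(B-A)*w; a,b,d=proj(n,np.array([X,A,B])@R.T+F)
                nn=(d-b)[::-1]*[1,-1]; nn/=np.linalg.norm(nn); o=np.arange(-rng,rng+.01,.25); q=a+o[:,None]*nn
                v=cv2.remap(G[n],q[:,0].astype(np.float32)[None],q[:,1].astype(np.float32)[None],cv2.INTER_LINEAR)[0]
                g=np.abs(np.gradient(v)); i=g.argmax()
                if g[i]<.8: continue
                w_=g*(np.abs(o-o[i])<=1); M.append((n,X,nn,a+nn*(w_@o/w_.sum()),k))
        r=lambda p:(lambda FR:np.array([(proj(n,(X@FR[1].T+FR[0]))[0]-o)@nn for n,X,nn,o,_ in M]))(un(p))
        s=least_squares(r,p,loss='soft_l1',f_scale=.3,x_scale=[1,1,1,.5,.5]); p=s.x
    e=r(p); K=np.array([m[4] for m in M]); print("delta",p.round(2),"per edge med",[(int(k),round(float(np.median(e[K==k])),2)) for k in np.unique(K)])
    return un(p)
def shot(name):
    I={}
    for c in("top","scene"):
        I[c]=camera(c)["image"][:,:,::-1].copy(); cv2.imwrite(f"pics/{name}_{c}.png",I[c])
    return I
def show(name,I,segs,specs=(("top",(148,262,55,60,7)),("scene",(368,130,50,80,7.4)))):
    out=[]
    for cam,(x,y,w,h,k) in specs:
        im=cv2.convertScaleAbs(I[cam],alpha=1.8); crop(im,x,y,w,h,k,"pics/x.png",[q for F,R,c in segs for q in wseg(cam,F,R,c)]+[(proj(cam,np.array([[-17,-17,15],[17,-17,15],[17,17,15],[-17,17,15],[-17,-17,15]])@zrot(CY).T+PAD*[1,1,0]),(255,0,0))]); out.append(cv2.imread("pics/x.png"))
    H=600; cv2.imwrite(f"pics/{name}.png",np.hstack([cv2.copyMakeBorder(i[:H],0,H-i[:H].shape[0],0,4,0) for i in out])[:,:800])
E
python3 st2.py 10
python3 - <<'E'
from fitw import *
I=shot("d2"); F,Rw=foot(W2R,W2p); print((F-PAD).round(1),Rw[:,0].round(4))
F2,R2=edgew(I,F,Rw); print((F2-PAD).round(1),R2[:,0].round(4))
show("d2",I,[(F2,R2,(0,0,255))])
E
```

```text
t 16.12 pos [493.8 351.7  97.8] q [ 0.08  0.15  2.08  1.01  0.98 -0.42] F [ 0.4  0.2 -0.8] op 0.294
dp mm [ -3.8  -0.2 -13.7] rv [-1.22  1.52 -0.09] rows 0.34
foot-pad [ 5.3  1.5 23.5] wand x axis [-0.0266 -0.0212  0.9994]
[ 5.5  1.5 23.5] [-0.0268 -0.0214  0.9994]
delta [ 27.53 -28.16  10.79 -12.28 -10.98] per edge med [(0, -0.23), (1, -0.05), (2, 1.42), (3, 1.41), (4, -0.54), (5, 0.08), (6, -0.41), (7, 0.87), (8, -0.68), (9, -0.12)]
[ 33.  -26.7  34.3] [-0.2157  0.1898  0.9578]
```

View pics/d2.png

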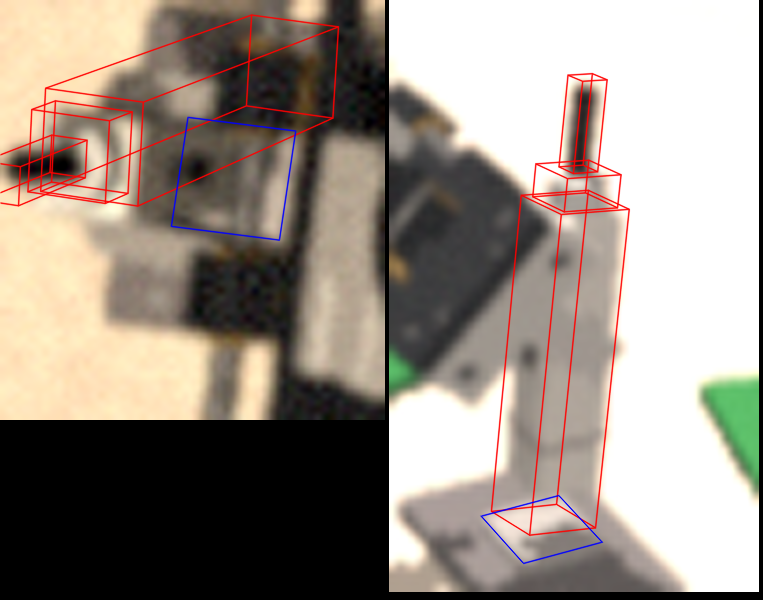

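```bash
python3 - <<'E'
s=open('fitw.py').read()
s=s.replace("s=least_squares(r,p,loss='soft_l1',f_scale=.3,x_scale=[1,1,1,.5,.5])","s=least_squares(lambda p:np.concatenate([r(p),p/np.array([2,2,1.5,1.5,1.5])*prior]),p,loss='soft_l1',f_scale=.3,x_scale=[1,1,1,.5,.5])").replace("show=None):","show=None,prior=5):")
open('fitw.py','w').write(s)
E
python3 - <<'E'
from fitw import *
I={c:cv2.imread(f"pics/d2_{c}.png") for c in("top","scene")}
F,Rw=foot(W2R,W2p); print((F-PAD).round(1),Rw[:,0].round(4))
for pr in(3,8):
    F2,R2=edgew(I,F,Rw,rng=2,prior=pr); print((F2-PAD).round(1),R2[:,0].round(4))
show("d2b",I,[(F2,R2,(0,0,255))])
show("d2c",I,[(F,Rw,(0,0,255))])
E
```

```text
[ 5.5  1.5 23.5] [-0.0268 -0.0214  0.9994]
delta [-0.02 -1.61 -1.04 -1.24  0.06] per edge med [(0, -0.44), (1, -0.67), (2, 0.08), (3, -0.71), (4, 1.5), (5, 0.33), (6, -0.0), (7, 0.55), (8, -0.67), (9, 0.05)]
[ 5.4 -0.1 22.5] [-2.570e-02  2.000e-04  9.997e-01]
delta [-0.01 -0.2  -0.04 -0.43  0.07] per edge med [(0, -0.45), (1, -1.04), (2, -0.15), (3, 0.04), (4, 1.55), (5, 0.58), (6, 0.25), (7, 0.53), (8, -0.7), (9, 0.0)]
[ 5.5  1.3 23.5] [-0.0256 -0.0139  0.9996]
```

View pics/d2b.png

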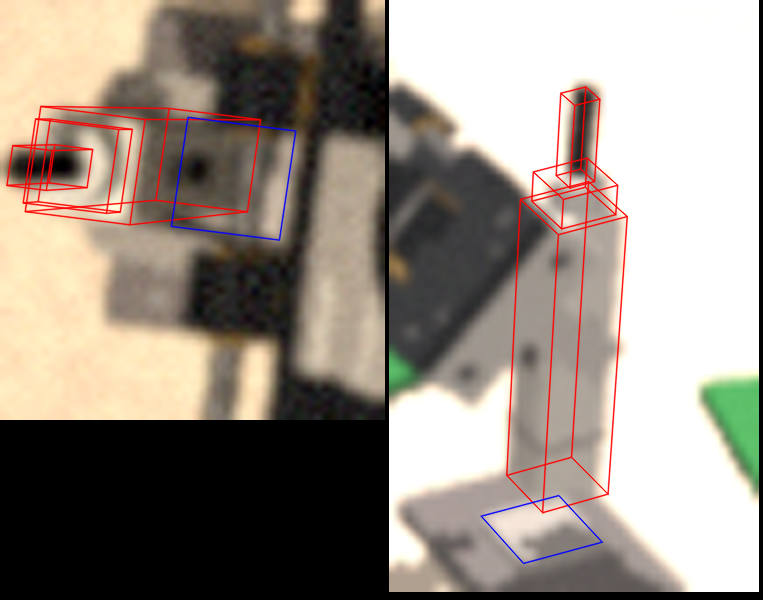

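View pics/d2c.png

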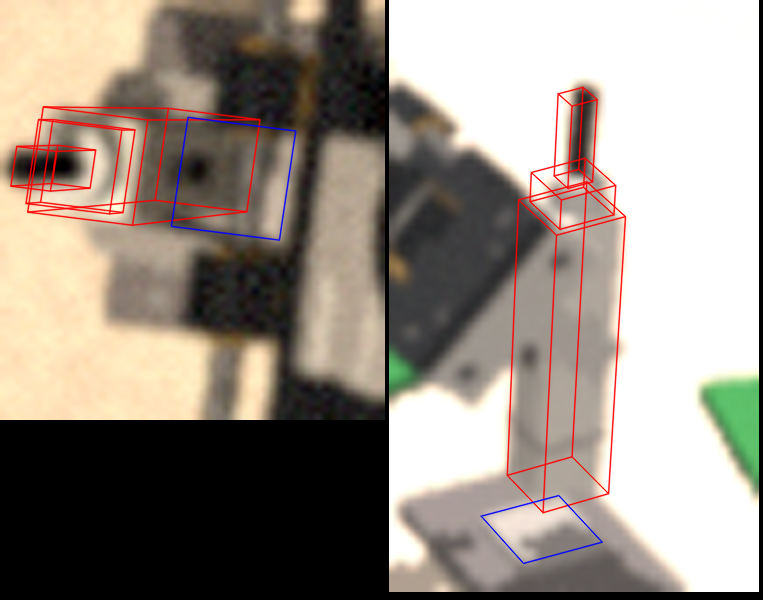

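Call:
move_arm(
  steps="-0.003 0 -0.008 0 1.3 0 0;0 0 -0.004 0 0 0 0;0 0 0 0 0 0 0;0 0 0 0 0 0 0;0 0 0 0 0 0 0",
)

```text
t: 16.63
position: [490.8, 351.7, 85.1]
ee_rot: [[-0.092, 0.095, 0.991], [-0.685, 0.717, -0.132], [-0.723, -0.691, -0.001]]
wrist_force: [0.2, -0.5, -1.6]
opening: 0.297
```

```bash
python3 st2.py 5
python3 - <<'E'
from fitw import *
I=shot("d3"); F,Rw=foot(W2R,W2p); print((F-PAD).round(1),Rw[:,0].round(4))
F2,R2=edgew(I,F,Rw,rng=2,prior=3); print((F2-PAD).round(1),R2[:,0].round(4))
show("d3c",I,[(F,Rw,(0,0,255))])
E
```

```text
t 16.63 pos [490.8 351.7  85.1] q [ 0.08  0.18  2.07  1.01  0.99 -0.42] F [ 0.2 -0.5 -1.6] op 0.297
dp mm [-0.8 -0.2 -6. ] rv [-1.21  0.14 -0.07] rows 0.17
foot-pad [ 0.9  1.4 10.8] wand x axis [-0.0024 -0.021   0.9998]
[ 1.1  1.4 11. ] [-0.0028 -0.0211  0.9998]
delta [-1.86 -0.1   0.06 -0.51  0.82] per edge med [(0, -0.42), (1, -0.6), (2, 0.25), (3, -0.15), (4, -0.5), (5, 0.63), (6, 0.07), (7, 0.86), (8, -0.58), (9, 0.2)]
[-0.8  1.3 11.1] [ 0.0116 -0.0122  0.9999]
```

View pics/d3c.png

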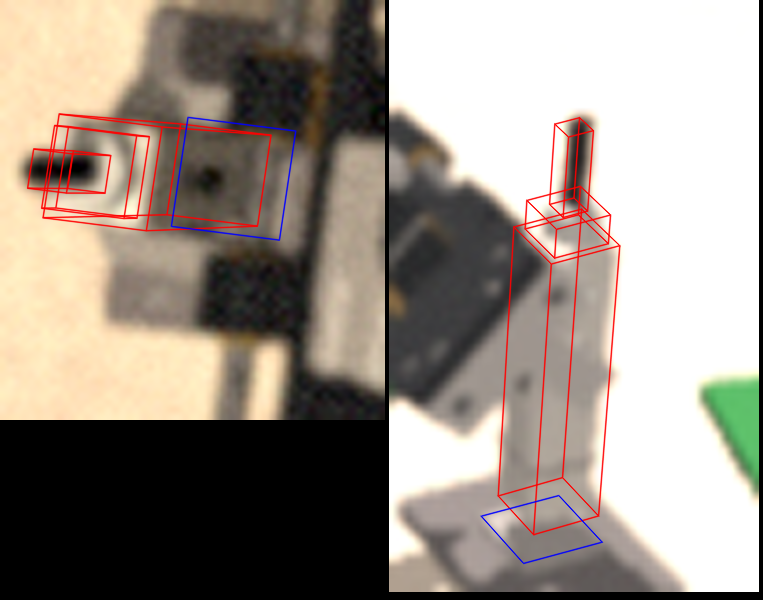

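Call:
move_arm(
  steps="-0.0005 -0.001 -0.005 -0.5 0 0 0;0 0 -0.002 0 0 0 0;0 0 0 0 0 0 0;0 0 0 0 0 0 0",
)

```text
t: 17.07
position: [490.5, 350.7, 77.8]
ee_rot: [[-0.091, 0.096, 0.991], [-0.692, 0.71, -0.132], [-0.716, -0.698, 0.002]]
wrist_force: [-0.3, 0.6, -3.0]
opening: 0.296
```

```bash
python3 st2.py 0
```

```text
t 17.07 pos [490.5 350.7  77.8] q [ 0.08  0.19  2.07  1.01  0.97 -0.43] F [-0.3  0.6 -3. ] op 0.296
dp mm [-0.5  0.9 -3.7] rv [-0.66  0.19 -0.07] rows 0.09
foot-pad [ 0.7 -0.2  3.6] wand x axis [-0.0033 -0.0114  0.9999]
```

Call:
move_arm(
  steps="0 0 -0.002 0 0 0 0;0 0 -0.0015 0 0 0 0",
)

```text
t: 17.23
position: [490.7, 350.7, 74.4]
ee_rot: [[-0.091, 0.096, 0.991], [-0.692, 0.71, -0.132], [-0.716, -0.698, 0.002]]
wrist_force: [1.5, 0.8, -1.3]
opening: 0.293
```

```bash
python3 st2.py 0
```

```text
t 17.23 pos [490.7 350.7  74.4] q [ 0.08  0.19  2.07  1.01  0.97 -0.43] F [ 1.5  0.8 -1.3] op 0.293
dp mm [-0.7  0.9 -0.3] rv [-0.67  0.23 -0.07] rows 0.09
foot-pad [ 0.9 -0.2  0.1] wand x axis [-0.0039 -0.0115  0.9999]
```

Continue in 1 mm steps until contact force shows.

Call:
move_arm(
  steps="0 0 -0.001 0 0 0 0;0 0 -0.001 0 0 0 0",
)

```text
t: 17.4
position: [490.8, 350.8, 72.5]
ee_rot: [[-0.091, 0.096, 0.991], [-0.691, 0.711, -0.132], [-0.717, -0.697, 0.002]]
wrist_force: [-2.7, -2.4, 6.1]
opening: 0.298
```

```bash
python3 st2.py 0
```

```text
t 17.4 pos [490.8 350.8  72.5] q [ 0.08  0.2   2.07  1.02  0.97 -0.44] F [-2.7 -2.4  6.1] op 0.298
dp mm [-0.8  0.8  1.7] rv [-0.71  0.23 -0.07] rows 0.1
foot-pad [ 1.1 -0.  -1.8] wand x axis [-0.0039 -0.0123  0.9999]
```

Run:
```python
from fitw import *
I=shot("d4"); F,Rw=foot(W2R,W2p); F[2]=15
F2,R2=edgew(I,F,Rw,rng=2,prior=3); print((F2-PAD).round(1),R2[:,0].round(4))
show("d4",I,[],(("top",(148,262,55,60,7)),("scene",(370,150,46,66,9))))
s=readout.sense();print(s['t'],s['position'],s['wrist_force'])
```

```text
delta [-0.11 -0.09 -0.03 -0.22  0.21] per edge med [(0, -0.45), (1, -0.52), (2, 0.32), (3, -0.22), (4, -0.02), (5, 0.59), (6, 0.29), (7, 0.28), (8, -0.57), (9, 0.37)]
[ 1.  -0.1 -0. ] [-4.0e-04 -8.3e-03  1.0e+00]
17.5 [490.85516986 350.81156274  72.51066102] [-0.33488357 -0.1713709  -0.3342775 ]
```

View pics/d4.png

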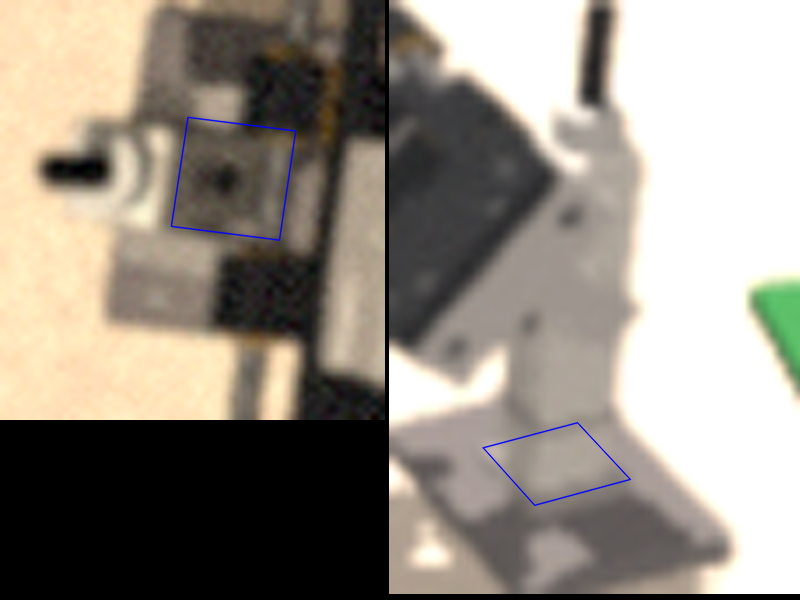

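Call:
move_arm(
  steps="0 0 0 0 0 0 0.4;0 0 0 0 0 0 0.5;0 0 0 0 0 0 0.7;0 0 0 0 0 0 1;0 0 0 0 0 0 1;0 0 0 0 0 0 1;0 0 0 0 0 0 1;0 0 0 0 0 0 1",
)

```text
t: 18.17
position: [492.1, 351.1, 73.8]
ee_rot: [[-0.089, 0.098, 0.991], [-0.69, 0.711, -0.133], [-0.718, -0.696, 0.004]]
wrist_force: [-0.5, 0.6, -0.2]
opening: 0.83
```

Run:
```python
from fitw import *
s=readout.sense();print(s['t'],s['position'],s['wrist_force'],s['opening'],s['ee_rot'][:,1])
I=shot("d5"); show("d5",I,[(PAD,wandR(np.pi/2+CY,89.99),(0,255,0))],(("top",(148,262,55,60,7)),("scene",(370,140,46,75,8))))
```

```text
18.1667 [492.09872909 351.10220259  73.78943349] [-0.51571323  0.62508904 -0.17091598] 0.8296626971974319 [ 0.09842089  0.71114243 -0.69612482]
```

View pics/d5.png

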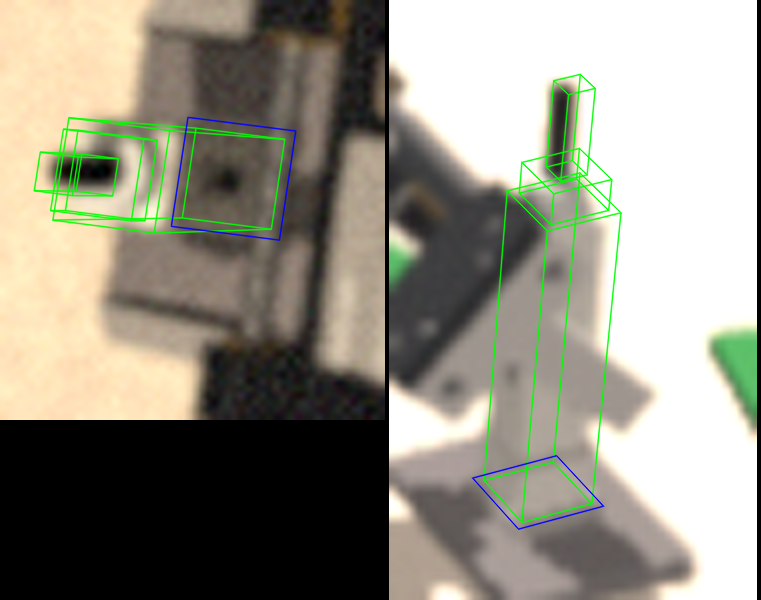

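Call:
move_arm(
  steps="0 0 0 0 0 0 1;0 0 0 0 0 0 1;-0.001 -0.0075 0.0075 0 0 0 1;-0.0015 -0.015 0.015 0 0 0 1;-0.003 -0.021 0.021 0 0 0 1;-0.004 -0.025 0.025 0 0 0 1;-0.004 -0.025 0.025 0 0 0 1;-0.004 -0.025 0.025 0 0 0 1",
)

```text
t: 18.93
position: [466.7, 229.6, 191.9]
ee_rot: [[-0.094, 0.083, 0.992], [-0.693, 0.71, -0.125], [-0.715, -0.699, -0.01]]
wrist_force: [0.3, -0.3, 0.2]
opening: 1.003
```

Call:
move_arm(
  steps="-0.003 -0.028 0.028 0 0 0 1;-0.003 -0.028 0.028 0 0 0 1;0 -0.03 0.02 0 0 0 1;0 -0.03 0.02 0 0 0 1;0 -0.03 0.01 0 0 0 1;0 -0.03 0 0 0 0 1;0 0 0 0 0 0 1",
)

```text
t: 19.52
position: [457.3, 39.2, 312.8]
ee_rot: [[-0.089, 0.097, 0.991], [-0.702, 0.7, -0.132], [-0.707, -0.708, 0.005]]
wrist_force: [-0.1, 0.5, -0.6]
opening: 1.001
```

Run:
```python
from fitw import *
s=readout.sense();print(s['t'],s['position'],s['wrist_force'],s['opening'])
I=shot("d6"); show("d6",I,[(PAD,wandR(np.pi/2+CY,89.99),(0,255,0))],(("top",(148,262,55,60,7)),("scene",(370,140,46,75,8))))
show("d6n",I,[],(("top",(148,262,55,60,7)),("scene",(370,140,46,75,8))))
```

```text
19.5167 [457.31785429  39.20099484 312.75729008] [-0.10908783  0.50580047 -0.60813859] 1.0014457056820345
```

View pics/d6.png

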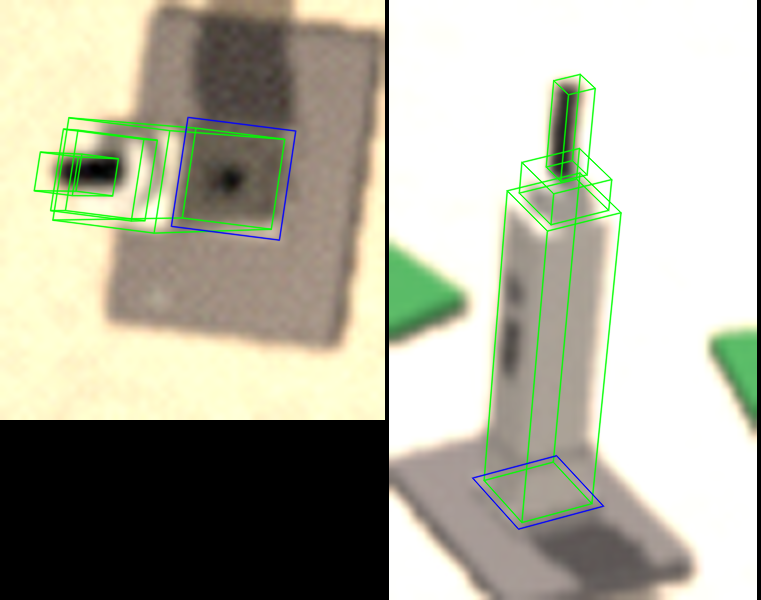

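View pics/d6n.png

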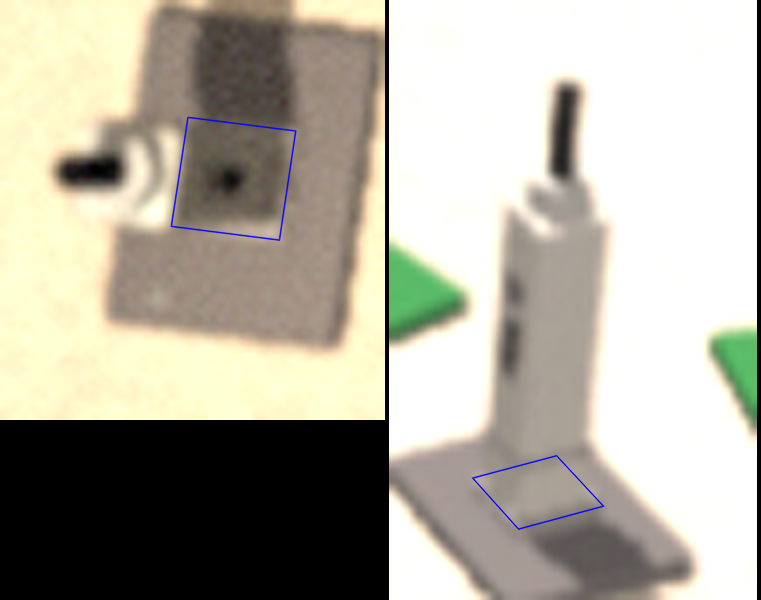

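Run:
```python
from fitw import *
I={c:cv2.imread(f"pics/d6_{c}.png") for c in("top","scene")}
for pr in (0.3,2):
    F2,R2=edgew(I,PAD.copy(),wandR(np.pi/2+CY,89.99),rng=3,prior=pr,iters=15); print((F2-PAD).round(1),R2[:,0].round(4))
# scene-only vertical edges manually
out=[]
for seg in ([],[(PAD,wandR(np.pi/2+CY,89.99),(0,255,0)),],[(F2,R2,(0,0,255))]):
    im=I["scene"]; crop(cv2.convertScaleAbs(im,alpha=1.25),372,142,38,68,8.7*.8,"pics/x.png",[q for F,R,c in seg for q in wseg("scene",F,R,c)]); out.append(cv2.imread("pics/x.png"))
cv2.imwrite("pics/d7.png",np.hstack(out))
out=[]
for seg in ([],[(PAD,wandR(np.pi/2+CY,89.99),(0,255,0)),],[(F2,R2,(0,0,255))]):
    im=I["top"]; crop(cv2.convertScaleAbs(im,alpha=1.25),150,270,45,30,5.9,"pics/x.png",[q for F,R,c in seg for q in wseg("top",F,R,c)]); out.append(cv2.imread("pics/x.png"))
cv2.imwrite("pics/d8.png",np.hstack(out))
```

```text
delta [-1.16 -1.68 -1.16  0.96  0.74] per edge med [(0, -0.23), (1, 0.35), (2, 0.13), (3, 0.03), (4, -0.13), (5, 0.51), (6, -0.13), (7, 0.24), (8, -0.39), (9, 0.27)]
[-1.2 -1.7 -1.2] [ 0.0129 -0.0167  0.9998]
delta [ 0.03 -2.61 -0.09  0.6   0.21] per edge med [(0, -0.26), (1, 0.25), (2, 0.11), (3, 0.09), (4, 0.03), (5, 0.51), (6, -0.11), (7, 0.33), (8, -0.3), (9, 0.16)]
[ 0.  -2.6 -0.1] [ 0.0037 -0.0103  0.9999]
```

View pics/d7.png

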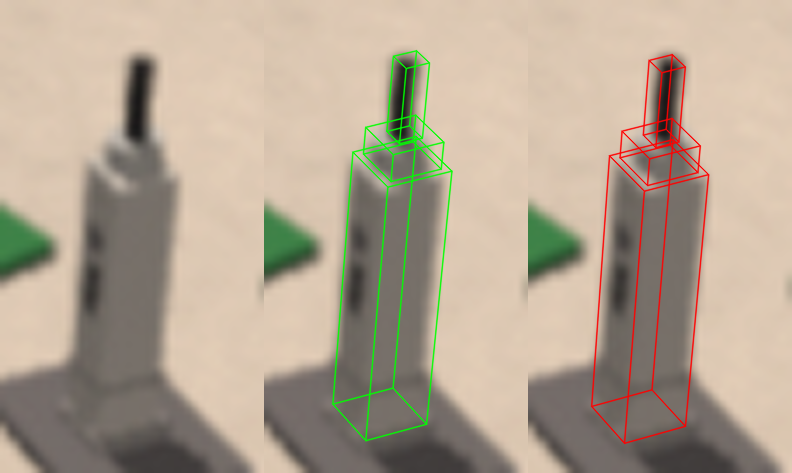

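View pics/d8.png

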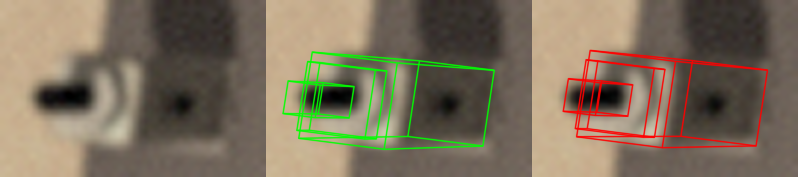

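```bash
cat > fit3.py <<'E'
from fitw import *
def fit3(I,cams=("scene","top"),rng=3,iters=12,yaw0=np.pi/2+CY,F0=PAD):
    """upright wand: x,y,yaw (+ symmetric edge erosion w px); signed edges: pair left/right so erosion cancels"""
    G={k:cv2.GaussianBlur(cv2.cvtColor(v,cv2.COLOR_BGR2GRAY).astype(np.float32),(0,0),.7) for k,v in I.items()}
    p=np.zeros(3)
    un=lambda p:(F0+[p[0],p[1],0],wandR(yaw0+p[2],89.99))
    for it in range(iters):
        F,R=un(p); M=[]
        c=[(y,z) for y in(-14,14) for z in(-14,14)]
        E=[]
        for cam in cams:
            P=proj(cam,np.array([(60,)+q for q in c])@R.T+F)
            if cam=="scene":
                r_=c[P[:,0].argmax()]; l_=c[P[:,0].argmin()]; f_=c[P[:,1].argmax()]
                E+=[(cam,(20,)+r_,(118,)+r_,1),(cam,(20,)+l_,(118,)+l_,-1),(cam,(30,)+f_,(115,)+f_,0)]
            else:
                o=P[:,1].argsort(); E+=[(cam,(30,)+c[o[0]],(110,)+c[o[0]],0),(cam,(30,)+c[o[-1]],(110,)+c[o[-1]],0)] if 0 else []
                s=sorted(c,key=lambda q:proj("top",np.array([(120,)+q])@R.T+F)[0,0])
                E+=[(cam,(120,)+s[2],(120,)+s[3],0)]
                a,b=s[2],s[3]; E+=[(cam,(10,)+a,(110,)+a,0),(cam,(10,)+b,(110,)+b,0)]
            v=(-CAM[cam]['R'].T@CAM[cam]['t'])-F; w=np.cross(R[:,0],v); w/=np.linalg.norm(w); w=R.T@w*5
            for sg in(-1,1): E.append((cam,np.array([136,0,0])+w*sg,np.array([162,0,0])+w*sg,0))
        for k,(n,A,B,_) in enumerate(E):
            A,B=np.array(A,float),np.array(B,float)
            for w in np.linspace(.05,.95,20):
                X=A+(B-A)*w; a,b,d=proj(n,np.array([X,A,B])@R.T+F)
                nn=(d-b)[::-1]*[1,-1]; nn/=np.linalg.norm(nn); o=np.arange(-rng,rng+.01,.25); q=a+o[:,None]*nn
                vv=cv2.remap(G[n],q[:,0].astype(np.float32)[None],q[:,1].astype(np.float32)[None],cv2.INTER_LINEAR)[0]
                g=np.abs(np.gradient(vv)); i=g.argmax()
                if g[i]<.8: continue
                w_=g*(np.abs(o-o[i])<=1); M.append((n,X,nn,a+nn*(w_@o/w_.sum()),k))
        r=lambda p:(lambda FR:np.array([(proj(n,(X@FR[1].T+FR[0]))[0]-o)@nn for n,X,nn,o,_ in M]))(un(p))
        s=least_squares(r,p,loss='soft_l1',f_scale=.5,x_scale=[1,1,.02]); p=s.x
    e=r(p);K=np.array([m[4] for m in M]); print(cams,"dx,dy",p[:2].round(2),"dyaw deg",np.rad2deg(p[2]).round(2),[(int(k),round(float(np.median(e[K==k])),2)) for k in np.unique(K)])
    return p
E
python3 - <<'E'
from fit3 import *
I={c:cv2.imread(f"pics/d6_{c}.png") for c in("top","scene")}
fit3(I); fit3(I,("scene",)); fit3(I,("top",))
def quad(n,x,y,z): c=[(-x,-y,z),(-x,y,z),(x,y,z),(x,-y,z)]; return [(n,c[i],c[(i+1)%4]) for i in range(4)]
E
```

```text
('scene', 'top') dx,dy [ 1.5  -4.58] dyaw deg 1.01 [(0, -0.22), (1, 0.89), (2, -2.66), (3, 0.33), (4, -0.22), (5, 0.0), (6, 0.29), (7, 1.03), (8, -0.13), (9, -0.96)]
('scene',) dx,dy [ 832.37 -688.67] dyaw deg -72.89 []
('top',) dx,dy [ 0.92 -4.76] dyaw deg 7.81 [(0, 0.12), (1, -0.24), (2, 0.63), (3, 0.28), (4, -0.55)]
```

Run:
```python
from fitw import *
I={c:cv2.imread(f"pics/d6_{c}.png") for c in("top","scene")}
pad=np.array([[-17,-17,15],[17,-17,15],[17,17,15],[-17,17,15],[-17,-17,15]])@zrot(CY).T+PAD*[1,1,0]
ft=np.array([[-14,-14,15],[14,-14,15],[14,14,15],[-14,14,15],[-14,-14,15]])@zrot(CY).T+PAD*[1,1,0]
out=[]
for cam,(x,y,w,h) in (("top",(165,270,32,32)),("scene",(376,192,32,32))):
    im=cv2.convertScaleAbs(I[cam],alpha=2.2,beta=-30)
    for sg in ([],[(proj(cam,pad),(255,0,0)),(proj(cam,ft),(0,255,0))]):
        crop(im,x,y,w,h,12.4,"pics/x.png",sg); out.append(cv2.resize(cv2.imread("pics/x.png"),(396,298)) if 0 else cv2.imread("pics/x.png")[:300] if 0 else cv2.imread("pics/x.png"))
r=[np.hstack(out[:2]),np.hstack(out[2:])]
cv2.imwrite("pics/e1.png",r[0]);cv2.imwrite("pics/e2.png",r[1])
```

```text
(no output)
```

View pics/e1.png

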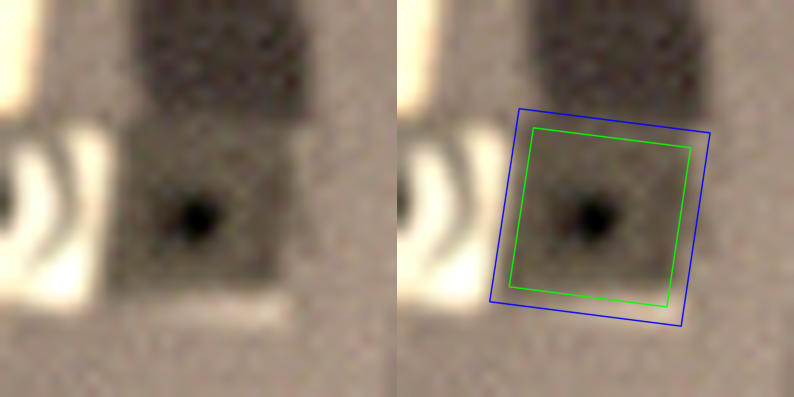

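View pics/e2.png

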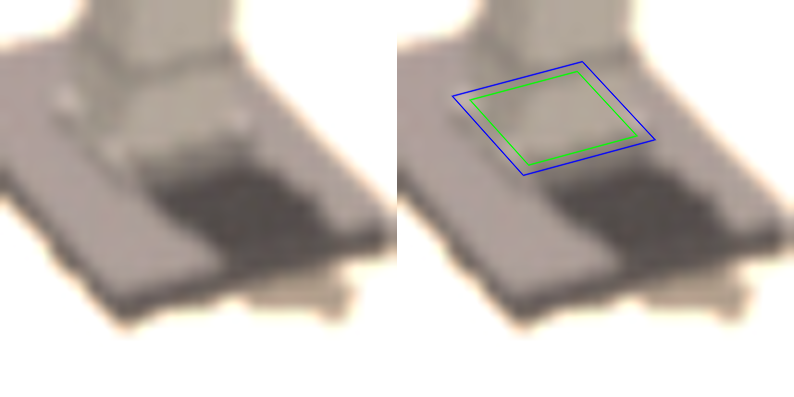

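Run:
```python
from fitw import *
R=tool(np.pi/2+CY,-45); d=R[:,1]; P=np.array([491.6,350.9,74.0]); print(d)
go(P-110*d,R); go(P,R)
```

```text
[ 0.09587035  0.70057753 -0.70710678]
t 19.62 pos [456.8  42.3 312.2] q [-0.59 -0.25  2.01  0.7   1.75 -0.47] F [ 0.1  0.1 -0.9] op 0.995
dp mm [  24.2  231.5 -160.5] rv [-0.04  0.26 -0.39] rows 6.78
t 19.62 pos [456.8  42.3 312.2] q [-0.59 -0.25  2.01  0.7   1.75 -0.47] F [ 0.1  0.1 -0.9] op 0.995
dp mm [  34.8  308.6 -238.2] rv [-0.04  0.26 -0.39] rows 9.39
```

Call:
move_arm(
  steps="0.003 0.027 -0.019 0 0.1 -0.1 1;0.003 0.027 -0.019 0 0.1 -0.1 1;0.003 0.027 -0.019 0 0.1 -0.1 1;0.003 0.027 -0.019 0 0 -0.1 1;0.003 0.027 -0.019 0 0 0 1;0.003 0.027 -0.019 0 0 0 1;0.003 0.025 -0.019 0 0 0 1;0 0 0 0 0 0 1",
)

```text
t: 20.28
position: [470.2, 243.7, 172.5]
ee_rot: [[-0.096, 0.09, 0.991], [-0.703, 0.699, -0.132], [-0.705, -0.709, -0.004]]
wrist_force: [0.1, -0.4, -0.7]
opening: 1.0
```

Call:
move_arm(
  steps="0 0 0 0 0 0 1;0 0 0 0 0 0 1",
)

```text
t: 20.45
position: [467.0, 246.6, 171.3]
ee_rot: [[-0.095, 0.083, 0.992], [-0.703, 0.7, -0.126], [-0.705, -0.709, -0.008]]
wrist_force: [-0.5, -0.4, -0.9]
opening: 0.998
```

```bash
cat > st4.py <<'E'
from fitw import *
R=tool(np.pi/2+CY,-45); d=R[:,1]; P=np.array([491.6,350.9,74.0])
go(P,R); s=readout.sense(); print("in tool axes x,y(d),z(jaw):",(R.T@(P-s['position'])).round(1))
E
python3 st4.py
```

```text
t 20.45 pos [467.  246.6 171.3] q [-0.14 -0.1   2.15  0.84  1.25 -0.36] F [-0.5 -0.4 -0.9] op 0.998
dp mm [ 24.6 104.3 -97.3] rv [ 0.1  -0.47 -0.56] rows 3.47
in tool axes x,y(d),z(jaw): [ -6.6 144.3  10.2]
```

Call:
move_arm(
  steps="0.01 0.003 0.004 0.1 -0.5 -0.6 1;0.0015 0.014 -0.014 0 0 0 1;0.0015 0.0175 -0.0175 0 0 0 1;0.0015 0.0175 -0.0175 0 0 0 1;0 0.007 -0.007 0 0 0 1;0 0 0 0 0 0 1;0 0 0 0 0 0 1",
)

```text
t: 21.03
position: [493.1, 303.3, 127.9]
ee_rot: [[-0.091, 0.12, 0.989], [-0.699, 0.699, -0.149], [-0.709, -0.705, 0.021]]
wrist_force: [0.7, 0.3, 0.8]
opening: 0.997
```

```bash
python3 st4.py
```

```text
t 21.03 pos [493.1 303.3 127.9] q [-0.01  0.05  2.11  0.93  1.07 -0.37] F [0.7 0.3 0.8] op 0.997
dp mm [ -1.5  47.6 -53.9] rv [-0.02  1.2   0.8 ] rows 1.72
in tool axes x,y(d),z(jaw): [ 4.9 71.3 -7.9]
```

Call:
move_arm(
  steps="-0.006 -0.002 -0.003 0 1 0.7 1;0.001 0.012 -0.012 0 0 0 1;0.001 0.012 -0.012 0 0 0 1;0 0 0 0 0 0 1;0 0 0 0 0 0 1",
)

```text
t: 21.45
position: [493.9, 321.5, 106.2]
ee_rot: [[-0.092, 0.107, 0.99], [-0.7, 0.701, -0.141], [-0.709, -0.705, 0.011]]
wrist_force: [0.5, -0.1, -0.3]
opening: 1.003
```

```bash
python3 st4.py
```

```text
t 21.45 pos [493.9 321.5 106.2] q [ 0.03  0.11  2.09  0.95  1.03 -0.39] F [ 0.5 -0.1 -0.3] op 1.003
dp mm [ -2.3  29.4 -32.2] rv [-0.04  0.63  0.31] rows 1.05
in tool axes x,y(d),z(jaw): [ 2.4 43.2 -6.2]
```

Call:
move_arm(
  steps="-0.004 -0.001 -0.001 0 0.6 0.3 1;0 0.012 -0.012 0 0 0 1;0 0.012 -0.012 0 0 0 1;0 0 0 0 0 0 1;0 0 0 0 0 0 1;0 0 0 0 0 0 1",
)

```text
t: 21.95
position: [493.3, 340.8, 86.6]
ee_rot: [[-0.094, 0.102, 0.99], [-0.699, 0.701, -0.139], [-0.709, -0.705, 0.006]]
wrist_force: [0.1, 0.1, 0.1]
opening: 1.001
```

```bash
python3 st4.py
```

```text
t 21.95 pos [493.3 340.8  86.6] q [ 0.07  0.16  2.08  0.98  0.98 -0.4 ] F [0.1 0.1 0.1] op 1.001
dp mm [ -1.7  10.1 -12.6] rv [-0.09  0.35  0.17] rows 0.39
in tool axes x,y(d),z(jaw): [ 2.  15.8 -3. ]
```

Call:
move_arm(
  steps="-0.0015 0.004 -0.005 0 0.3 0.2 1;0 0.004 -0.005 0 0 0 1;0 0 0 0 0 0 1;0 0 0 0 0 0 1",
)

```text
t: 22.28
position: [493.4, 347.9, 78.2]
ee_rot: [[-0.094, 0.099, 0.991], [-0.699, 0.702, -0.137], [-0.709, -0.705, 0.004]]
wrist_force: [0.3, -0.0, 0.6]
opening: 0.999
```

```bash
python3 st4.py
python3 - <<'E'
from fitw import *
I=shot("g5"); show("g5",I,[],(("top",(148,262,55,60,7)),("scene",(360,140,56,75,7.4))))
E
python3 st4.py
```

```text
t 22.28 pos [493.4 347.9  78.2] q [ 0.08  0.18  2.07  1.    0.97 -0.41] F [ 0.3 -0.   0.6] op 0.999
dp mm [-1.8  3.  -4.2] rv [-0.11  0.23  0.06] rows 0.13
in tool axes x,y(d),z(jaw): [ 1.1  4.9 -2.2]
t 22.38 pos [493.4 347.9  78.2] q [ 0.08  0.18  2.07  1.    0.97 -0.41] F [-0.7  1.  -0.3] op 0.999
dp mm [-1.8  3.  -4.2] rv [-0.11  0.23  0.06] rows 0.13
in tool axes x,y(d),z(jaw): [ 1.1  4.9 -2.2]
```

View pics/g5.png

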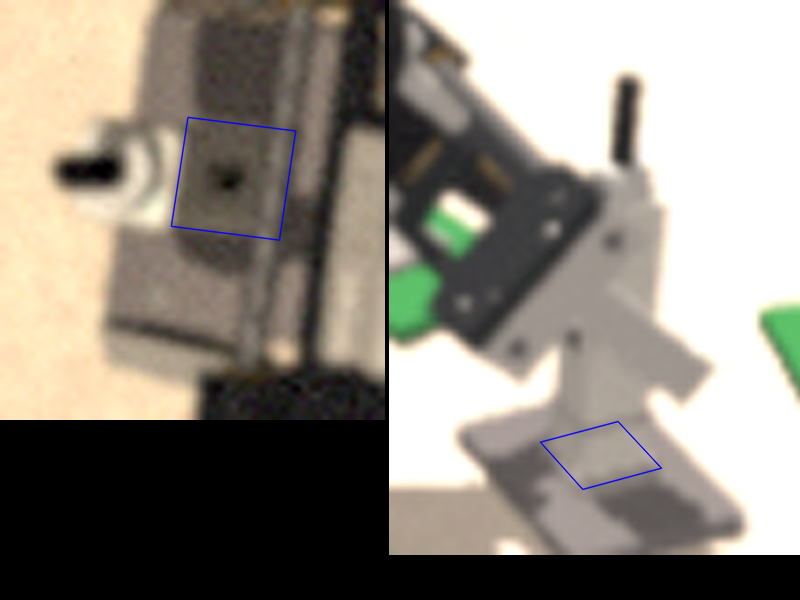

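Call:
move_arm(
  steps="-0.002 0.0003 0 0 0.2 0 1;0 0 0 0 0 0 0.5;0 0 0 0 0 0 0.2;0 0 0 0 0 0 0;0 0 0 0 0 0 0;0 0 0 0 0 0 0;0 0 0 0 0 0 0;0 0 0 0 0 0 0",
)

```text
t: 23.05
position: [491.3, 348.2, 78.5]
ee_rot: [[-0.096, 0.097, 0.991], [-0.699, 0.702, -0.136], [-0.709, -0.706, 0.0]]
wrist_force: [-0.3, -0.1, -0.1]
opening: 0.54
```

Call:
move_arm(
  steps="0 0 0 0 0 0 0;0 0 0 0 0 0 0;0 0 0 0 0 0 0;0 0 0 0 0 0 0;0 0 0 0 0 0 0",
)

```text
t: 23.47
position: [491.3, 348.2, 78.5]
ee_rot: [[-0.096, 0.097, 0.991], [-0.699, 0.702, -0.136], [-0.709, -0.706, 0.0]]
wrist_force: [0.3, 0.4, 0.6]
opening: 0.295
```

```bash
python3 st4.py
python3 - <<'E'
from fitw import *
print(readout.sense()['ee_rot'].round(3))
I=shot("g6"); show("g6",I,[],(("top",(148,262,55,60,7)),("scene",(360,140,56,75,7.4))))
E
```

```text
t 23.47 pos [491.3 348.2  78.5] q [ 0.08  0.18  2.07  0.99  0.97 -0.41] F [0.3 0.4 0.6] op 0.295
dp mm [ 0.3  2.7 -4.5] rv [-0.11  0.03  0.05] rows 0.13
in tool axes x,y(d),z(jaw): [ 1.2  5.1 -0.1]
[[-0.096  0.097  0.991]
 [-0.699  0.702 -0.136]
 [-0.709 -0.706  0.   ]]
```

View pics/g6.png

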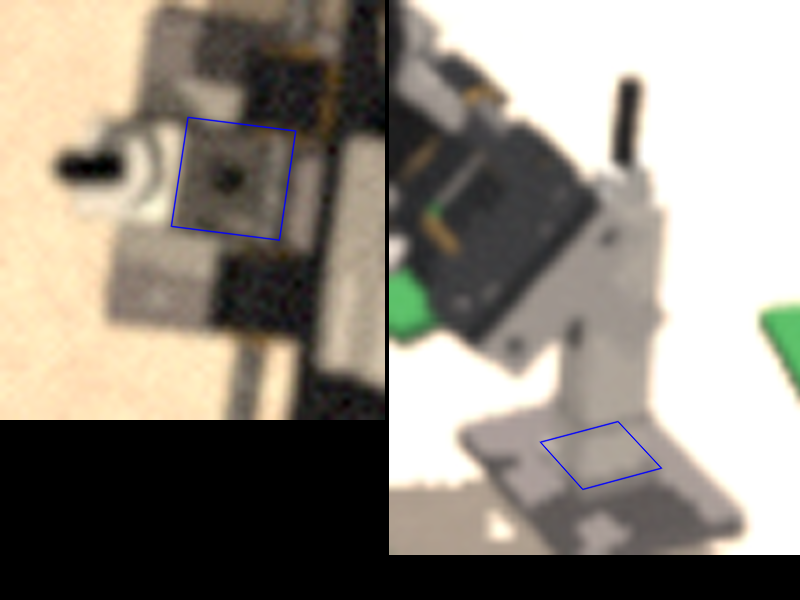

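Call:
move_arm(
  steps="0 0 0.003 0 0 0 0;0 0 0.001 0 0 0 0;-0.002 0.0005 0 0 0 0 0;0 0 0 0 0 0 0;0 0 0 0 0 0 0",
)

```text
t: 23.98
position: [488.0, 348.2, 81.4]
ee_rot: [[-0.097, 0.095, 0.991], [-0.701, 0.7, -0.136], [-0.707, -0.707, -0.001]]
wrist_force: [0.6, 1.1, -2.7]
opening: 0.292
```

```bash
cat > st5.py <<'E'
from fitw import *
s=readout.sense(); z=np.array([.991,-.136,0]);y=np.array([.136,.991,0]); e=s['position']-[491.3,348.2,78.5]
print(round(s['t'],2),s['position'].round(1),'jaw-coord rel pad',round(float((s['position']-PAD)@z),2),'moved y',round(float(e@y),2),'z',e[2].round(2),'F',s['wrist_force'].round(1),'rot',Ro.from_matrix(s['ee_rot']@np.array([[-.096,.097,.991],[-.699,.702,-.136],[-.709,-.706,0]]).T).as_rotvec(degrees=True).round(2))
E
python3 st5.py
```

```text
23.98 [488.  348.2  81.4] jaw-coord rel pad -1.6 moved y -0.41 z 2.95 F [ 0.6  1.1 -2.7] rot [-0.13  0.1   0.01]
```

Call:
move_arm(
  steps="0.001 0.0008 0 0 0 0 0;0 0 0 0 0 0 0;0 0 0 0 0 0 0",
)

```text
t: 24.23
position: [488.6, 349.1, 81.1]
ee_rot: [[-0.097, 0.095, 0.991], [-0.701, 0.7, -0.136], [-0.707, -0.708, -0.002]]
wrist_force: [-0.1, 0.5, -1.0]
opening: 0.297
```

```bash
python3 st5.py
```

```text
24.23 [488.6 349.1  81.1] jaw-coord rel pad -1.03 moved y 0.49 z 2.56 F [-0.1  0.5 -1. ] rot [-0.15  0.13  0.02]
```

Lower until contact.

Call:
move_arm(
  steps="0.0005 0 -0.001 0 0 0 0;0 0 -0.001 0 0 0 0",
)

```text
t: 24.4
position: [489.3, 349.1, 79.1]
ee_rot: [[-0.097, 0.095, 0.991], [-0.701, 0.7, -0.136], [-0.707, -0.708, -0.001]]
wrist_force: [-0.0, 0.1, -1.3]
opening: 0.303
```

```bash
python3 st5.py
```

```text
24.4 [489.3 349.1  79.1] jaw-coord rel pad -0.34 moved y 0.63 z 0.59 F [-0.   0.1 -1.3] rot [-0.15  0.11  0.02]
```

Call:
move_arm(
  steps="0 0 -0.001 0 0 0 0",
)

```text
t: 24.48
position: [489.5, 349.3, 78.5]
ee_rot: [[-0.097, 0.095, 0.991], [-0.7, 0.701, -0.136], [-0.707, -0.707, -0.001]]
wrist_force: [-2.2, -2.8, 6.0]
opening: 0.296
```

```bash
python3 st5.py
```

```text
24.48 [489.5 349.3  78.5] jaw-coord rel pad -0.17 moved y 0.83 z -0.01 F [-2.2 -2.8  6. ] rot [-0.09  0.11  0.03]
```

Call:
move_arm(
  steps="0 0 0 0 0 0 0;0 0 0 0 0 0 0;0 0 0 0 0 0 0.5;0 0 0 0 0 0 1;0 0 0 0 0 0 1;0 0 0 0 0 0 1;0 0 0 0 0 0 1;0 0 0 0 0 0 1",
)

```text
t: 25.15
position: [490.7, 349.6, 79.6]
ee_rot: [[-0.096, 0.097, 0.991], [-0.699, 0.702, -0.136], [-0.709, -0.706, 0.0]]
wrist_force: [-0.2, -0.5, 0.3]
opening: 0.685
```

```bash
python3 st5.py
```

```text
25.15 [490.7 349.6  79.6] jaw-coord rel pad 0.94 moved y 1.32 z 1.11 F [-0.2 -0.5  0.3] rot [-0.    0.   -0.02]
```

Call:
move_arm(
  steps="0 0 0 0 0 0 1;0 0 0 0 0 0 1;-0.001 -0.0075 0.0075 0 0 0 1;-0.0015 -0.015 0.015 0 0 0 1;-0.003 -0.021 0.021 0 0 0 1;-0.004 -0.025 0.025 0 0 0 1;-0.004 -0.025 0.025 0 0 0 1;-0.004 -0.025 0.025 0 0 0 1",
)

```text
t: 25.82
position: [465.5, 228.2, 197.9]
ee_rot: [[-0.101, 0.082, 0.992], [-0.701, 0.701, -0.129], [-0.706, -0.708, -0.013]]
wrist_force: [0.1, -0.1, -0.4]
opening: 1.002
```

Call:
move_arm(
  steps="-0.003 -0.028 0.028 0 0 0 1;-0.003 -0.028 0.028 0 0 0 1;0 -0.03 0.02 0 0 0 1;0 -0.03 0.02 0 0 0 1;0 -0.03 0.01 0 0 0 1;0 -0.03 0 0 0 0 1;0 0 0 0 0 0 1;0 0 0 0 0 0 1",
)

```text
t: 26.48
position: [456.1, 36.5, 319.6]
ee_rot: [[-0.097, 0.098, 0.99], [-0.71, 0.69, -0.138], [-0.697, -0.717, 0.003]]
wrist_force: [-1.0, 0.3, -0.2]
opening: 1.002
```

```bash
python3 st5.py
python3 - <<'E'
from fit3 import *
I=shot("k1"); cv2.imwrite("pics/k1full.png",I["scene"])
pad=np.array([[-17,-17,15],[17,-17,15],[17,17,15],[-17,17,15],[-17,-17,15]])@zrot(CY).T+PAD*[1,1,0]
ft=np.array([[-14,-14,15],[14,-14,15],[14,14,15],[-14,14,15],[-14,-14,15]])@zrot(CY).T+PAD*[1,1,0]
for nm,src in(("e3",I),):
  out=[]
  for cam,(x,y,w,h) in (("top",(160,270,32,32)),("scene",(376,192,32,32))):
    im=cv2.convertScaleAbs(src[cam],alpha=2.2,beta=-30)
    for sg in ([],[(proj(cam,pad),(255,0,0)),(proj(cam,ft),(0,255,0))]):
        crop(im,x,y,w,h,9,"pics/x.png",sg); out.append(cv2.imread("pics/x.png"))
  cv2.imwrite(f"pics/{nm}.png",np.vstack([np.hstack(out[:2]),np.hstack(out[2:])]))
fit3(I)
E
```

```text
26.48 [456.1  36.5 319.6] jaw-coord rel pad 9.28 moved y -313.69 z 241.09 F [-1.   0.3 -0.2] rot [-0.94 -0.01 -0.13]
('scene', 'top') dx,dy [ 0.71 -3.75] dyaw deg 1.14 [(0, -0.26), (1, 0.97), (2, -2.64), (3, 0.31), (4, -0.15), (5, 0.07), (6, 0.33), (7, 1.7), (8, -0.02), (9, -1.49)]
```

View pics/e3.png

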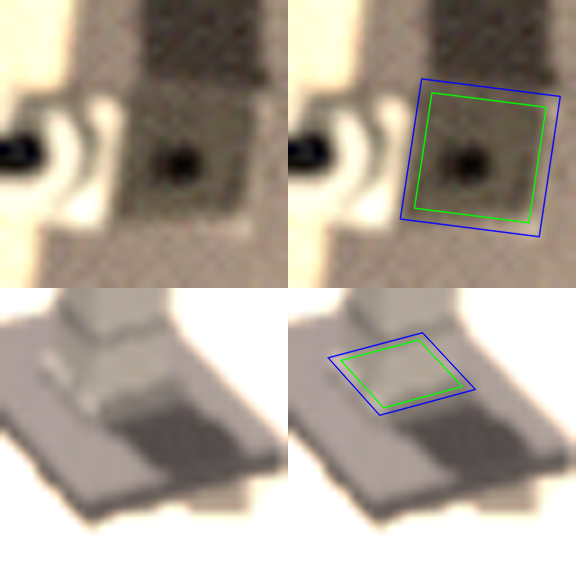

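View pics/k1full.png

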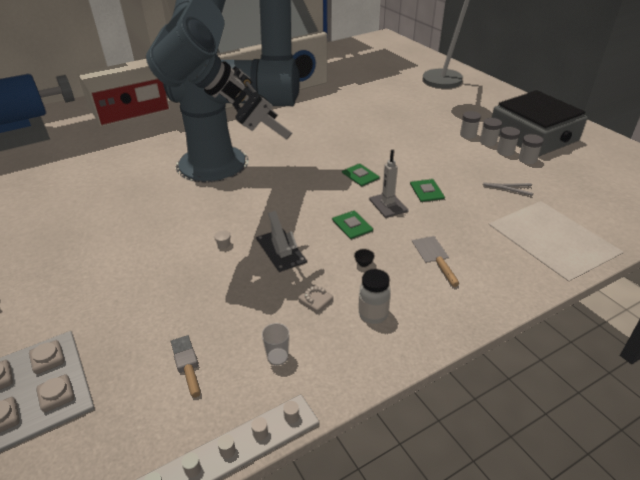

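Run:
```python
import cv2,numpy as np
a=cv2.imread("pics/scene0.png").astype(int);b=cv2.imread("pics/k1_scene.png").astype(int)
for n,(x,y) in dict(pot=(222,240),model=(316,298),jar=(374,295),beaker=(277,343),bowl=(365,260),spat=(435,255),brush=(187,365)).items():
    A=a[y-16:y+16,x-16:x+16].astype(np.float32).mean(2);B=b[y-16:y+16,x-16:x+16].astype(np.float32).mean(2)
    print(n,np.round(cv2.phaseCorrelate(A,B)[0],2))
from rig import ticket; print(ticket.job_done())
```

```text
pot [-0.05 -0.01]
model [0.29 0.03]
jar [-0.12  0.03]
beaker [-0.04 -0.02]
bowl [-0.05 -0.01]
spat [ 0.07 -0.03]
brush [0.03 0.01]
the job is handed in; nothing more can be done
None
```

The light is standing upright on the grey charger, released, and the job was handed in at about 26.5 s with the arm well clear.

**What I did**
- **In the rest:** I laid the light in, pushed it onto the stop (about 30 N along the axis), let go and moved away. Both cameras showed it lying between the cheeks. After regripping, a second push of 37 N moved it less than 1 mm, so it was home.
- **On the charger:** I regripped with the tool vertical, turned the light upright, and lowered it until the wrist force showed contact before opening.
- **One correction:** The first placing looked 2–2.5 mm off along x. I gripped it again, lifted it about 3 mm, shifted it, lowered it to contact and released it.

**Last checks**
- **Position:** By eye against the pad edges in both cameras, the foot is about 1 mm off centre in x and y, and square to within about 1°.
- **Disagreement on position:** An automatic fit that assumes the light is exactly upright gave 0.7 mm in x and −3.7 mm in y. It depends heavily on the tip, which shows about 1° of apparent lean in the pictures in both placings. I put that down to calibration or fit error, since the foot was lowered flat onto the pad.
- **Drift on release:** The arm moved about 1 mm each time the fingers opened, so the foot may have been dragged slightly.
- **Other objects:** The bystanders I compared in the pictures showed shifts of 0.3 px or less.
- **Mismatch with the task text:** It puts the light's tip and the rest's +x to the robot's left. The images show both pointing towards the robot, and I followed the images.

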